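# Measure, tray and log the washed finds

### The arm

A 6-joint arm with a two-finger parallel gripper is mounted at the origin on the work surface. World frame = base frame: x ahead of the robot, y to its left, z up, the work surface at z = 0. Lengths are in m, angles in degrees, forces in N, time in s.
With the tool pointing down it reaches from about 0.275 to 0.825 m from the base axis. Payload 5.2 kg.
Tool frame: the origin (TCP) lies on the centre line of the jaws, within the pads' length; the fingertips stand 8 mm ahead of it and the grasp point (between the pads) lies 11 mm behind it; z points along the fingers, y is the line along which they close (so a half turn about z gives the same grasp; the last joint's range is limited). The gripper opens to 93 mm and grips with 3 to 60 N. Pads are 15 mm wide; open, the fingers measure 128 mm over their backs; the gripper's body (75 mm by 188 mm) begins 65 mm behind the grasp point.
Start: joints at [54.442, 14.817, 87.949, -0, 77.235, -11.62], TCP at [0.223, 0.503, 0.227] pointing down, gripper open.
Joint ranges: [-179.93, 179.93], [-52.35, 119.4], [10.71, 147.94], [-69.91, 249.91], [12.55, 155.21], [-178.61, 178.61]. Speed limits (degrees/s): [147.25, 147.25, 180, 180, 180, 180].

### API

Orientations are given as a 3x3 rotation matrix whose columns are the frame's x, y, z axes.
In Python, from plant import monitor, cams, order gives the robot as it stands.
- The arm moves only by the tool apply_moves, never from a script. Its arguments are lists of equal length, an entry for each row: "delta_pos": the shift along the world's x, y, z in mm, a list of three; "rot": the turn, a rotation vector about the world's x, y, z in rad, a list of three; "fingers": the opening, from 0 (shut) to 1 (fully open). In form: {"delta_pos": [[dx, dy, dz], ...], "rot": [[ax, ay, az], ...], "fingers": [fingers, ...]}. A call has 1 to 12 rows; each row shifts and turns the commanded pose from where the row before left it; what a row does not reach is not made up. A row lasts 1/12 s, in which the tool goes at most 41.7 mm and 7.16 degrees, less where a joint would pass 70% of its speed; a pose out of reach is approached as far as the arm can. A call is refused whole if a number of a shift passes 41.7 or a number of a turn 0.125, either way. A call with a gripper value outside its range is refused whole. The fingers move at their own pace and stop on an object; "force" is the grip in N (left out, the last holds). Time passes only in rows, so rows that do not move let the fingers close. It gives the time, the measured TCP pose, the force, the opening and the grip force at its end, in the units of the state.
- monitor.state(): the state, without advancing time (a new reading comes with each control period).
- cams.snapshot(name): name is "side" or "top"; returns the picture (384x512x3 uint8, red, green, blue); there is no depth.
- cams.camera_model(name): a dict with "fx", "fy", "cx", "cy" (pixels), "eye" and "orientation" of the camera in the world. Camera axes: x right, y up, looking along -z (the intrinsics and any distortion apply to the point x, -y, -z); pixel columns grow to the right and rows downward; lengths in m; the calibration is good to about 2 mm. A picture is of the moment at which its call begins. camera_model takes no time and is no camera call.
- order.sign_off(): hands the job in; it is judged then, once.
The state is a dict: "clock": time; "joint_pos": joint angles; "joint_vel": joint speeds; "joint_torque": joint torques, N m; "position": TCP position; "tool_rot": TCP orientation; "contact_force": force on the tool from outside, world axes, zero at the start; "torque": the same for the moment, N m; "finger_gap": finger opening in m; "finger_force": force on a finger pad.
Only numpy, scipy, OpenCV 4.12 (cv2) and the standard library are available. Lean on these libraries where they do the work, as an engineer would, in place of code of your own. Each camera call takes 0.05 s, during which the arm holds its last target. There are 200 camera calls.

### The job

Log the two or three washed finds lying on the counter: with the bridge gauge measure each in turn, from the longest to the shortest, by lowering it upright astride the find until both legs stand on the counter with the sprung foot on the middle of the find, and holding it there for a second. Stand the gauge back on its steel plate and lay all the finds flat in the drying tray, none on top of another. Then hold the label reader still, looking squarely at the middle of the tray's label from about 10 cm for two seconds, and lay it back on its rest, without disturbing the other things on the counter.

Things in the scene. Friction and masses are not known exactly. Their poses are not given: they have to be found in the camera images.
- roof_tile: roof-tile strip of red fired clay, the longest and thinnest find: 150 mm long (own x) x 50 wide (own y) x 16 thick, flat top and underside, narrower at the broken +x end (last quarter); origin at the centre of the underside, z up. May be absent (None).
- whetstone: narrow grey stone bar, the second longest find: 120 mm long (own x) x 34 wide (own y) x 26 thick, flat top and underside, narrower at the broken +x end (last quarter); origin at the centre of the underside, z up. May be absent (None).
- brick_end: thick brick fragment, the third longest find: 92 mm long (own x) x 56 wide (own y) x 42 thick, flat top and underside, narrower at the broken +x end (last quarter); origin at the centre of the underside, z up. May be absent (None).
- floor_tile: nearly square piece of clay floor tile, the shortest find: 66 mm long (own x) x 58 wide (own y) x 22 thick, flat top and underside, narrower at the broken +x end (last quarter); origin at the centre of the underside, z up. May be absent (None).
- gauge: loose bridge gauge, 0.45 kg: legs 60 (own x) x 12 mm thick, 62 high, 84 mm clear between them along own y; beam 60 (x) x 108 (y), top at 76 mm; grip block 44 (x) x 30 (y) from 76 to 132 mm height. Grip across y at about 110 mm. Origin midway between the legs at the level of their undersides, z up; same after a half turn about z.
- gauge_foot (a joint): the gauge's sprung foot (24 mm steel disc) midway between the legs: 0 when flush with the legs' undersides (rest), grows as a find pushes it up, to 0.052 m; with both legs flat on the counter it reads the height of the find under it, in m. Spring 1 to 2 N.
- foot_tip (a point): centre of the underside of the gauge's sprung foot, on the gauge's z axis
- gauge_plate: fixed dark steel plate where the gauge lives, 100 mm (own x) x 150 mm (own y) x 8 mm thick; origin at the centre of its underside
- reader: hand-held label reader, loose, 0.2 kg: black bar along own x from -65 to +45 mm, 34 wide (y), 30 high; grey nose 44 mm wide at its +x end slants 45 degrees down and forward, reaching x = 91 mm and 16 mm below the bar. Origin on the bar's underside, z up. Grip across y at x = 0.
- reader_window: the glass window of the reader's nose, at (80, 0, -6) mm in the reader's frame; its own z axis is the direction the reader looks: 45 degrees down, forward along the reader's +x
- reader_rest: fixed grey rest of the reader, block 80 mm (own x) x 60 mm (own y) x 32 mm high with a flat rubber top; origin at the centre of its underside. The reader's bar lies on it with the nose overhanging the +x side (reader's origin 5 mm to +x of the block's centre)
- tray: fixed white drying tray, outside 220 mm (own x) x 300 mm (own y) x 35 mm high, walls and floor 5 mm thick; origin at the centre of its underside
- tray_label: white bar-coded label 50 x 80 mm on a holder at the tray's far (+x) rim, sloping 45 degrees: own z is its face's normal, pointing up and back over the tray towards the robot; own y across; origin at the centre of its face (142, 0, 45) mm in the tray's frame
- sponge: bystander: yellow sponge block 55 x 30 x 22 mm
- mug: bystander: white mug 76 mm across, 90 mm high
- detergent: bystander: bottle 64 mm across, 190 mm high
- jar: bystander: glass jar 60 mm across, 75 mm high
- bowl: bystander: white bowl 84 mm across, 45 mm high

How it is judged:
By the outcome, as a careful person would: the job done as asked, in the order asked, and still so for the second after the job is handed in, with the robot touching nothing.
Of roof_tile, whetstone, brick_end, floor_tile only 2 to 3 are there at a start; the rules pass over those that are not, and their reading is None.
At some moment in a run one of roof_tile, whetstone, brick_end, floor_tile may be knocked a few centimetres aside while the robot is not near it.
It also fails if it takes over 208 s, if anything falls off the work surface, if the arm or the gripper's body presses on something with over 40 N, if the wrist force passes 120 N, or if a joint passes its speed limit or range.

## Working session

There is one attempt and no reset: what is moved stays moved. The work goes in short steps, Python scripts to look and compute and a tool call to move; the robot and the scene stay as the last step left them, time stands still between calls to the robot, and variables do not carry over. Pictures are saved under pics/ and viewed, at most 14 in all, crops included, and the job is handed in when it is done.

Besides the shell and the picture viewer there is one more tool, called after ">>>" as name(argument=value, ...) on one line, values as JSON. apply_moves: Moves the arm, as the interface text tells. Its arguments: {"type":"object","properties":{"delta_pos":{"type":"array","items":{"type":"array","items":{"type":"number"}}},"rot":{"type":"array","items":{"type":"array","items":{"type":"number"}}},"fingers":{"type":"array","items":{"type":"number"}},"force":{"type":"number"}},"required":["delta_pos","rot","fingers"]}

```bash
ls; mkdir -p pics; python3 - <<'E'
from plant import monitor,cams
import cv2
for n in("top","side"):
    im=cams.snapshot(n); cv2.imwrite(f"pics/{n}0.png",cv2.resize(im[:,:,::-1],(800,600),interpolation=cv2.INTER_CUBIC))
    print(cams.camera_model(n))
s=monitor.state();print(s)
E
```

```text
pics
{'fx': 367.6334567114026, 'fy': 367.6334567114026, 'cx': 255.98311137248453, 'cy': 193.75903418677225, 'eye': array([0.48920026, 0.00847612, 0.97056593]), 'orientation': array([[ 0.0111665 ,  0.99150456, -0.12959172],
       [-0.99988494,  0.01240245,  0.00873414],
       [ 0.0102672 ,  0.12947927,  0.99152897]])}
{'fx': 463.6148536120783, 'fy': 463.6148536120783, 'cx': 252.3606136221529, 'cy': 194.06370829562343, 'eye': array([ 0.21037034, -0.86809781,  1.01163916]), 'orientation': array([[ 0.91785149,  0.27402024, -0.2871612 ],
       [-0.39671024,  0.65704535, -0.64102449],
       [ 0.01302425,  0.70228507,  0.71177669]])}
{'clock': 0.1, 'joint_pos': array([ 5.44436529e+01,  1.48562490e+01,  8.80011326e+01, -7.70682865e-05,
        7.72344177e+01, -1.16205172e+01]), 'joint_vel': array([-0.03660903, -0.03399579, -0.13766076, -0.08414517, -0.04281621,
        0.01301271]), 'joint_torque': array([ 3.15212426e-03, -4.38211727e+01, -2.84645265e+01,  7.19528552e-02,
        3.61799542e-02, -1.05754270e-04]), 'position': array([0.22286422, 0.50233487, 0.22591561]), 'tool_rot': array([[-9.14000393e-01,  4.05712234e-01, -9.30616889e-04],
       [ 4.05713173e-01,  9.13999519e-01, -1.30422244e-03],
       [ 3.21444388e-04, -1.56962336e-03, -9.99998716e-01]]), 'contact_force': array([-0.9484715 ,  0.09865402, -0.06650271]), 'torque': array([ 0.03503006, -0.03778617, -0.01380479]), 'finger_force': 0.0, 'finger_gap': 0.09282872626317812}
```

View pics/top0.png

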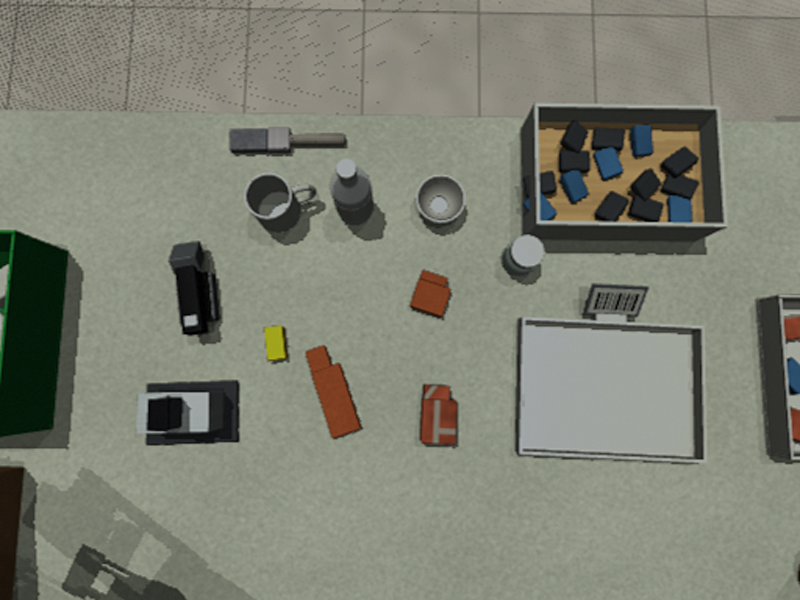

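View pics/side0.png

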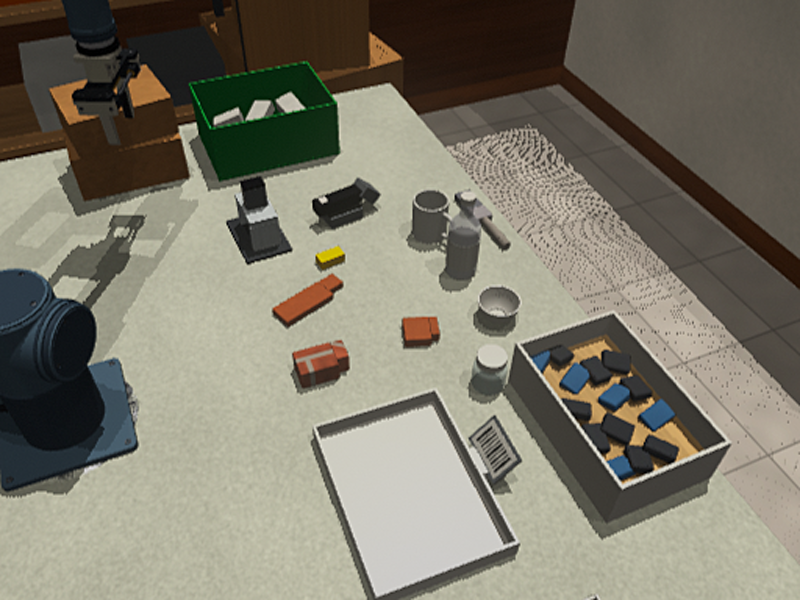

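```bash
cat > h.py <<'E'
import numpy as np,cv2
from plant import monitor,cams
def ray(n,u,v):
    m=cams.camera_model(n);d=m["orientation"]@np.array([(u-m["cx"])/m["fx"],-(v-m["cy"])/m["fy"],-1]);return np.array(m["eye"]),d
def w(n,u,v,z):
    e,d=ray(n,u,v);return e+d*(z-e[2])/d[2]
def px(n,P):
    m=cams.camera_model(n);c=(np.asarray(P)-m["eye"])@m["orientation"];return np.stack([m["cx"]-m["fx"]*c[...,0]/c[...,2],m["cy"]+m["fy"]*c[...,1]/c[...,2]],-1)
def crop(im,u0,v0,u1,v1,s,f):
    c=cv2.resize(im[v0:v1,u0:u1,::-1],None,fx=s,fy=s,interpolation=cv2.INTER_CUBIC).copy()
    for u in range(u0-u0%10+10,u1,10):
        L=4 if u%50 else 10;cv2.line(c,(int((u-u0)*s),0),(int((u-u0)*s),L),(0,0,255),1)
        if u%20==0: cv2.putText(c,str(u),(int((u-u0)*s)-8,20),0,.35,(0,0,255))
    for v in range(v0-v0%10+10,v1,10):
        cv2.line(c,(0,int((v-v0)*s)),(4,int((v-v0)*s)),(0,0,255),1)
        if v%20==0: cv2.putText(c,str(v),(6,int((v-v0)*s)+4),0,.35,(0,0,255))
    cv2.imwrite("pics/"+f,c)
E
python3 - <<'E'
from h import *
im=cams.snapshot("top");np.save("top.npy",im)
crop(im,80,145,310,295,3.4,"c1.png")
crop(im,322,172,462,302,4.5,"c2.png")
hsv=cv2.cvtColor(im,cv2.COLOR_RGB2HSV)
m=(((hsv[...,0]<12)|(hsv[...,0]>172))&(hsv[...,1]>130)&(hsv[...,2]>50)).astype(np.uint8)*255
n,l,st,c=cv2.connectedComponentsWithStats(m)
for i in range(1,n):
    if 180<st[i,4]<3000 and 150<c[i][0]<320:
        k=cv2.findContours((l==i).astype(np.uint8),0,2)[0][0]
        print(c[i],st[i],cv2.approxPolyDP(k,2.,True)[:,0].tolist())
E
```

```text
[275.53225806 187.74798387] [263 173  25  30 496] [[271, 173], [263, 195], [282, 202], [287, 188], [285, 178]]
[212.68846154 251.21057692] [ 196  221   35   59 1040] [[206, 221], [196, 225], [212, 278], [216, 279], [230, 272], [217, 233], [211, 233]]
[279.7037037  264.01234568] [269 247  23  37 486] [[286, 247], [280, 247], [273, 256], [270, 255], [271, 283], [276, 282], [278, 255], [282, 256], [281, 272], [291, 273], [291, 257], [287, 255]]
```

View pics/c1.png

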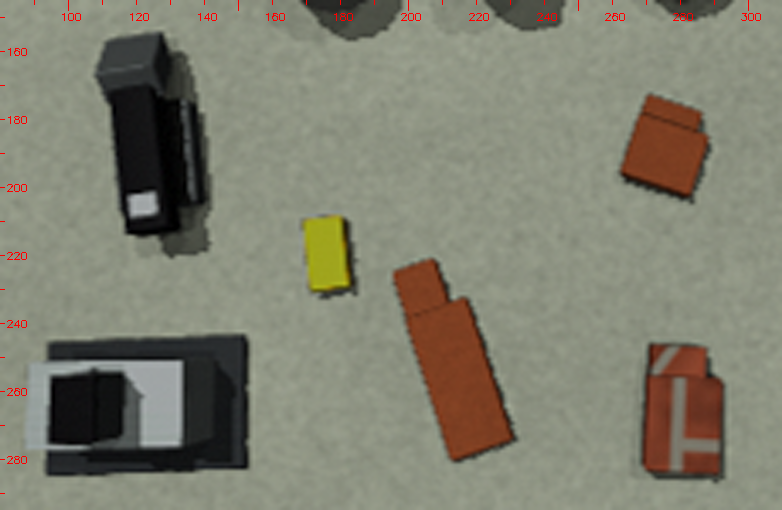

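View pics/c2.png

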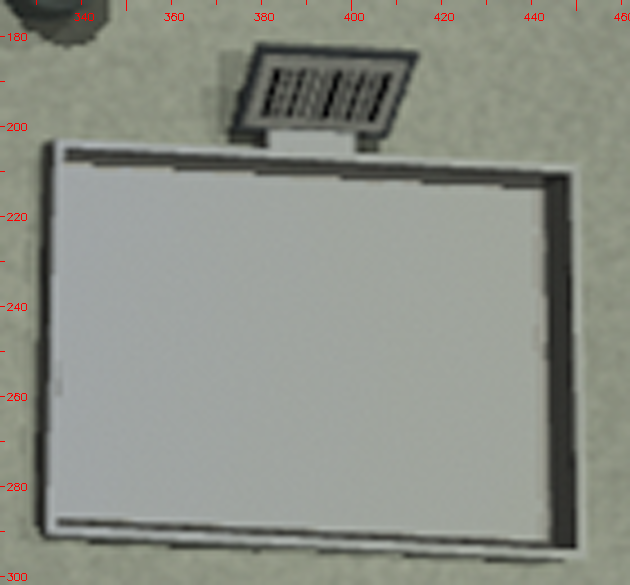

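```bash
cat >> h.py <<'E'
def C1(x,y,z,o=(80,145),s=3.4): return w("top",o[0]+x/s-.5,o[1]+y/s-.5,z)
def yaw(a,b): return np.degrees(np.arctan2(b[1]-a[1],b[0]-a[0]))
E
python3 - <<'E'
from h import *
np.set_printoptions(precision=4,suppress=True)
def show(n,pts,z,**k):
    P=[C1(x,y,z,**k) for x,y in pts];print(n,[p[:2].round(4).tolist() for p in P]);
    print('   mean',np.mean(P,0)[:2],'edges',[(round(1e3*np.linalg.norm(P[i]-P[i-1])),round(yaw(P[i-1],P[i]),1)) for i in range(len(P))]);return P
show("roof",[(393,270),(456,461),(515,438),(468,298)],.016)
show("roofend",[(393,270),(433,258)],.016)
show("brick",[(649,346),(707,347)],.042)
show("brick",[(644,470),(722,472),(723,380),(645,376)],.042)
show("floor",[(648,94),(701,113),],.022)
show("floor",[(623,173),(690,195),(709,140),(636,132)],.022)
show("gblock",[(50,373),(95,373),(95,444),(50,443)],.14)
show("beam",[(27,363),(183,361),(183,447),(27,450)],.084)
show("plate",[(47,343),(247,335),(247,467),(47,474)],.008)
show("readerbar",[(111,88),(155,86),(168,234),(127,236)],.062)
show("rest",[(179,101),(191,101),(206,204),(190,206)],.032)
show("noseend",[(107,37),(162,33)],.046)
k=dict(o=(322,172),s=4.5)
show("tray",[(50,140),(579,165),(579,549),(45,533)],.035,**k)
show("label",[(258,44),(418,54),(388,138),(231,132)],.045,**k)
m=np.mean([C1(*p,.045,**k) for p in[(258,44),(418,54),(388,138),(231,132)]],0);print(m)
E
```

```text
roof [[0.5333, 0.1567], [0.3917, 0.1051], [0.409, 0.0614], [0.5128, 0.0992]]
   mean [0.4617 0.1056] edges [(61, np.float64(70.4)), (151, np.float64(-160.0)), (47, np.float64(-68.4)), (110, np.float64(20.0))]
roofend [[0.5333, 0.1567], [0.5428, 0.1266]]
   mean [0.5381 0.1416] edges [(32, np.float64(107.5)), (32, np.float64(-72.5))]
brick [[0.4786, -0.0372], [0.4783, -0.0799]]
   mean [ 0.4784 -0.0586] edges [(43, np.float64(89.7)), (43, np.float64(-90.3))]
brick [[0.3893, -0.0341], [0.3885, -0.0908], [0.4545, -0.0917], [0.4567, -0.0344]]
   mean [ 0.4222 -0.0628] edges [(67, np.float64(179.8)), (57, np.float64(-90.9)), (66, np.float64(-0.7)), (57, np.float64(87.7))]
floor [[0.6708, -0.0362], [0.6565, -0.0772]]
   mean [ 0.6636 -0.0567] edges [(43, np.float64(70.7)), (43, np.float64(-109.3))]
floor [[0.6091, -0.0175], [0.5928, -0.0688], [0.6355, -0.0833], [0.641, -0.0272]]
   mean [ 0.6196 -0.0492] edges [(33, np.float64(163.1)), (54, np.float64(-107.6)), (45, np.float64(-18.8)), (56, np.float64(84.4))]
gblock [[0.4579, 0.3589], [0.4582, 0.3296], [0.4128, 0.3268], [0.4131, 0.3559]]
 
[... 846 characters left out ...]
0.6193 0.3092] edges [(81, np.float64(9.0)), (9, np.float64(-89.3)), (80, np.float64(-168.9)), (12, np.float64(97.9))]
noseend [[0.7045, 0.3728], [0.7081, 0.3317]]
   mean [0.7063 0.3522] edges [(41, np.float64(95.1)), (41, np.float64(-84.9))]
tray [[0.591, -0.1965], [0.5804, -0.4987], [0.3669, -0.4864], [0.3726, -0.1903]]
   mean [ 0.4777 -0.343 ] edges [(219, np.float64(-1.6)), (302, np.float64(-92.0)), (214, np.float64(176.7)), (296, np.float64(88.9))]
label [[0.6463, -0.3137], [0.6417, -0.4049], [0.5934, -0.3857], [0.5958, -0.2968]]
   mean [ 0.6193 -0.3503] edges [(53, np.float64(-18.5)), (91, np.float64(-92.9)), (52, np.float64(158.3)), (89, np.float64(88.5))]
[ 0.6193 -0.3503  0.045 ]
```

>>> apply_moves(delta_pos=[[30.3, -22.8, 0], [30.3, -22.8, 0], [30.3, -22.8, 0], [30.3, -22.8, 0], [30.3, -22.8, 0], [30.3, -22.8, 0], [30.3, -22.6, 0], [0, 0, 0], [0, 0, -30], [0, 0, -30], [0, 0, -15], [0, 0, 0]], rot=[[0, 0, 0.066], [0, 0, 0.066], [0, 0, 0.066], [0, 0, 0.066], [0, 0, 0.066], [0, 0, 0.066], [0, 0, 0.065], [0, 0, 0], [0, 0, 0], [0, 0, 0], [0, 0, 0], [0, 0, 0]], fingers=[1, 1, 1, 1, 1, 1, 1, 1, 1, 1, 1, 1], force=30)

```text
clock: 1.15
position: [0.4325, 0.342, 0.1476]
tool_rot: [[-0.999, -0.042, -0.007], [-0.042, 0.999, -0.004], [0.008, -0.003, -1.0]]
contact_force: [0.0, -0.4, 0.2]
finger_gap: 0.0929
finger_force: 0.0
```

>>> apply_moves(delta_pos=[[0, 0, -21], [0, 0, -20], [0, 0, 0], [0, 0, 0], [0, 0, 0]], rot=[[0, 0, 0], [0, 0, 0], [0, 0, 0], [0, 0, 0], [0, 0, 0]], fingers=[0.6, 0.5, 0.5, 0.45, 0.45])

```text
clock: 1.57
position: [0.4359, 0.3439, 0.1122]
tool_rot: [[-0.999, -0.043, 0.002], [-0.043, 0.999, 0.001], [-0.002, 0.001, -1.0]]
contact_force: [0.2, 0.0, 0.3]
finger_gap: 0.0642
finger_force: 0.0
```

```bash
python3 - <<'E'
from h import *
im=cams.snapshot("side");p=px("side",[.435,.343,.1]).astype(int);print(p)
crop(im,p[0]-70,p[1]-70,p[0]+70,p[1]+50,5,"s1.png")
E
```

```text
[163 126]
```

View pics/s1.png

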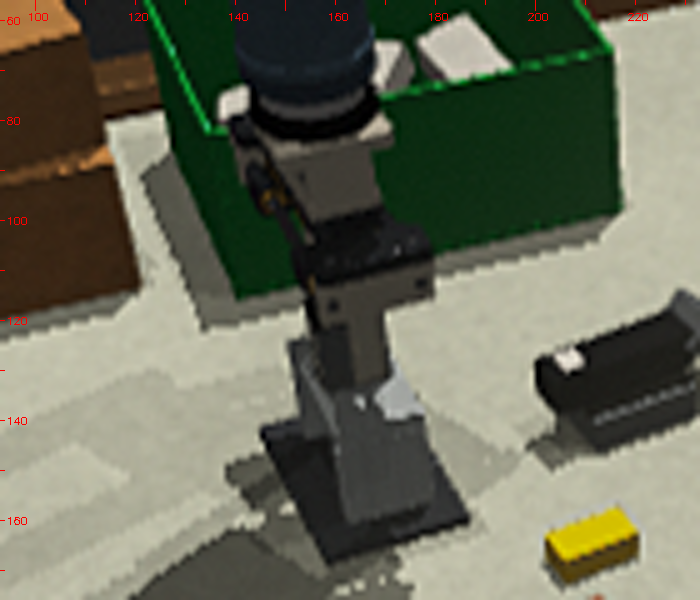

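The gripper straddles the grip block on the plate (finger at about (163,130)), correctly aligned. I'll close it.

>>> apply_moves(delta_pos=[[0, 0, -4], [0, 0, 0], [0, 0, 0], [0, 0, 0], [0, 0, 0], [0, 0, 0], [0, 0, 0], [0, 0, 0]], rot=[[0, 0, 0], [0, 0, 0], [0, 0, 0], [0, 0, 0], [0, 0, 0], [0, 0, 0], [0, 0, 0], [0, 0, 0]], fingers=[0.35, 0.25, 0.25, 0.25, 0.25, 0.25, 0.25, 0.25], force=40)

```text
clock: 2.28
position: [0.4354, 0.3435, 0.1069]
tool_rot: [[-0.999, -0.043, 0.0], [-0.043, 0.999, 0.0], [-0.0, 0.0, -1.0]]
contact_force: [0.0, 1.2, 2.7]
finger_gap: 0.0297
finger_force: 39.9
```

>>> apply_moves(delta_pos=[[0, 0, 30], [0, 0, 35], [5.1, -33.6, 0], [5.1, -33.6, 0], [5.1, -33.6, 0], [5.1, -33.6, 0], [5.1, -33.6, 0], [5.1, -33.6, 0], [5, -33.9, 0], [0, 0, 0]], rot=[[0, 0, 0], [0, 0, 0], [0, 0, 0.0437], [0, 0, 0.0437], [0, 0, 0.0437], [0, 0, 0.0437], [0, 0, 0.0437], [0, 0, 0.0437], [0, 0, 0.0437], [0, 0, 0]], fingers=[0.25, 0.25, 0.25, 0.25, 0.25, 0.25, 0.25, 0.25, 0.25, 0.25])

```text
clock: 3.12
position: [0.4712, 0.1022, 0.1709]
tool_rot: [[-0.94, -0.34, -0.001], [-0.34, 0.94, -0.004], [0.002, -0.003, -1.0]]
contact_force: [-0.1, -0.4, -4.5]
finger_gap: 0.0296
finger_force: 39.9
```

```bash
cat >> h.py <<'E'
def outline(x,y,yw,L,W,z,zs=None):
    a=np.radians(yw);c,s=np.cos(a),np.sin(a)
    return np.array([[x+c*u-s*v,y+s*u+c*v,z] for u,v in[(L/2,W/2),(-L/2,W/2),(-L/2,-W/2),(L/2,-W/2)]])
F=dict(roof=(.471,.108,20,.15,.05,.016),brick=(.4345,-.063,-.7,.092,.056,.042),floor=(.632,-.053,-17.5,.066,.058,.022))
def blobs(n,im=None):
    im=cams.snapshot(n) if im is None else im
    hsv=cv2.cvtColor(im,cv2.COLOR_RGB2HSV)
    m=(((hsv[...,0]<12)|(hsv[...,0]>172))&(hsv[...,1]>130)&(hsv[...,2]>50)).astype(np.uint8)*255
    m=cv2.morphologyEx(m,cv2.MORPH_CLOSE,np.ones((5,5)))
    k,l,st,c=cv2.connectedComponentsWithStats(m)
    return [(c[i].round(1).tolist(),int(st[i,4])) for i in range(1,k) if 250<st[i,4]<3000 and 150<c[i][0]<460 and c[i][1]>120]
def ov(n,f,u0,v0,u1,v1,s):
    im=cams.snapshot(n);print(blobs(n,im));im=im.copy()
    big=cv2.resize(im[v0:v1,u0:u1,::-1],None,fx=s,fy=s,interpolation=cv2.INTER_CUBIC).copy()
    for k,a in F.items():
        p=((px(n,outline(*a))+.5-[u0,v0])*s).astype(np.int32);cv2.polylines(big,[p],True,(0,255,0),1)
    cv2.imwrite("pics/"+f,big)
E
python3 - <<'E'
from h import *
print(blobs("top",np.load("top.npy")),blobs("top"))
ov("side","s2.png",160,100,320,260,3.7)
s=monitor.state();print(s["position"],s["tool_rot"][:,1],s["contact_force"])
E
```

```text
[([275.6, 187.7], 498), ([212.7, 251.2], 1042), ([280.0, 265.3], 683)] [([275.5, 187.9], 504), ([280.1, 265.2], 678)]
[([192.2, 195.0], 442), ([268.7, 210.6], 347), ([204.5, 230.4], 594)]
[0.47036811 0.1064341  0.17088938] [-3.38348051e-01  9.41020688e-01  8.13331296e-04] [-0.03999063 -0.00486103 -4.65680211]
```

View pics/s2.png

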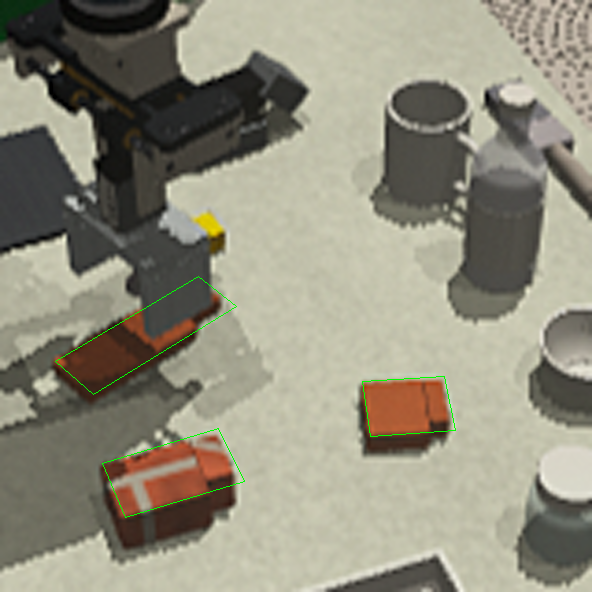

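>>> apply_moves(delta_pos=[[0.5, 1.5, -25], [0, 0, -25], [0, 0, -12], [0, 0, -4], [0, 0, -3], [0, 0, -2], [0, 0, -1], [0, 0, 0], [0, 0, 0]], rot=[[0, 0, 0], [0, 0, 0], [0, 0, 0], [0, 0, 0], [0, 0, 0], [0, 0, 0], [0, 0, 0], [0, 0, 0], [0, 0, 0]], fingers=[0.25, 0.25, 0.25, 0.25, 0.25, 0.25, 0.25, 0.25, 0.25])

```text
clock: 3.97
position: [0.4719, 0.1095, 0.1004]
tool_rot: [[-0.94, -0.342, 0.001], [-0.342, 0.94, 0.0], [-0.001, -0.0, -1.0]]
contact_force: [1.2, 0.7, -2.5]
finger_gap: 0.0296
finger_force: 39.9
```

>>> apply_moves(delta_pos=[[0, 0, -1], [0, 0, -1], [0, 0, -0.5], [0, 0, 0], [0, 0, 0]], rot=[[0, 0, 0], [0, 0, 0], [0, 0, 0], [0, 0, 0], [0, 0, 0]], fingers=[0.25, 0.25, 0.25, 0.25, 0.25])

```text
clock: 4.38
position: [0.4721, 0.1093, 0.0989]
tool_rot: [[-0.94, -0.342, 0.002], [-0.342, 0.94, 0.0], [-0.002, -0.001, -1.0]]
contact_force: [-3.9, -0.3, 9.9]
finger_gap: 0.0298
finger_force: 39.9
```

>>> apply_moves(delta_pos=[[0, 0, 0], [0, 0, 0], [0, 0, 0], [0, 0, 0], [0, 0, 0], [0, 0, 0], [0, 0, 0], [0, 0, 0], [0, 0, 0], [0, 0, 0], [0, 0, 0], [0, 0, 0]], rot=[[0, 0, 0], [0, 0, 0], [0, 0, 0], [0, 0, 0], [0, 0, 0], [0, 0, 0], [0, 0, 0], [0, 0, 0], [0, 0, 0], [0, 0, 0], [0, 0, 0], [0, 0, 0]], fingers=[0.25, 0.25, 0.25, 0.25, 0.25, 0.25, 0.25, 0.25, 0.25, 0.25, 0.25, 0.25])

```text
clock: 5.38
position: [0.4721, 0.1093, 0.0989]
tool_rot: [[-0.94, -0.342, 0.002], [-0.342, 0.94, 0.0], [-0.002, -0.0, -1.0]]
contact_force: [-3.1, 0.5, 9.1]
finger_gap: 0.03
finger_force: 39.9
```

>>> apply_moves(delta_pos=[[0, 0, 0], [0, 0, 0], [0, 0, 0], [0, 0, 0], [0, 0, 0], [0, 0, 0]], rot=[[0, 0, 0], [0, 0, 0], [0, 0, 0], [0, 0, 0], [0, 0, 0], [0, 0, 0]], fingers=[0.25, 0.25, 0.25, 0.25, 0.25, 0.25])

```text
clock: 5.88
position: [0.4721, 0.1094, 0.0989]
tool_rot: [[-0.94, -0.342, 0.002], [-0.342, 0.94, 0.0], [-0.002, -0.001, -1.0]]
contact_force: [-3.2, -0.7, 9.1]
finger_gap: 0.0297
finger_force: 39.9
```

```bash
python3 - <<'E'
from h import *
ov("side","s3.png",160,100,320,260,3.7)
s=monitor.state();print(s["clock"],s["position"],s["contact_force"],s["torque"])
E
```

```text
[([187.3, 197.3], 305), ([268.6, 211.2], 378), ([204.9, 229.4], 563)]
5.9333 [0.47207011 0.1093369  0.09887884] [-3.85142463 -0.12850013  9.22875232] [ 0.44961783  0.87410957 -0.00670297]
```

View pics/s3.png

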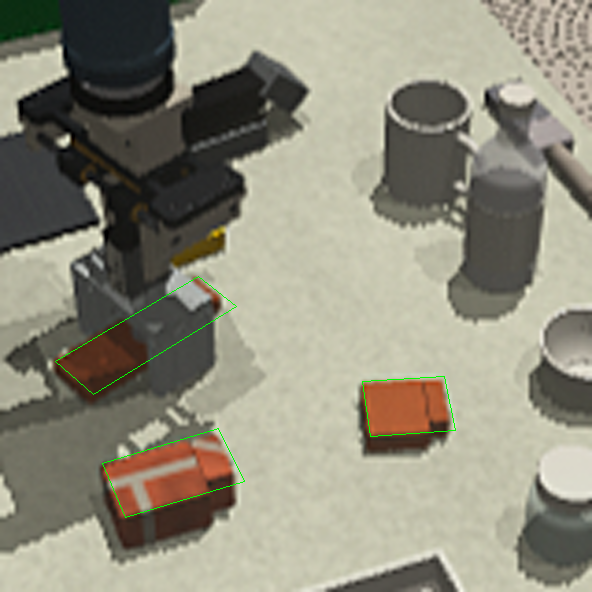

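>>> apply_moves(delta_pos=[[0, 0, 0], [0, 0, 0], [0, 0, 0], [0, 0, 0]], rot=[[0, 0, 0], [0, 0, 0], [0, 0, 0], [0, 0, 0]], fingers=[0.25, 0.25, 0.25, 0.25], force=3)

```text
clock: 6.27
position: [0.4722, 0.1094, 0.0978]
tool_rot: [[-0.94, -0.342, 0.002], [-0.342, 0.94, 0.0], [-0.002, -0.001, -1.0]]
contact_force: [-0.4, 1.2, 3.9]
finger_gap: 0.0299
finger_force: 3.0
```

>>> apply_moves(delta_pos=[[0, 0, 0], [0, 0, 0], [0, 0, 0], [0, 0, 0], [0, 0, 0], [0, 0, 0], [0, 0, 0], [0, 0, 0], [0, 0, 0], [0, 0, 0], [0, 0, 0], [0, 0, 0]], rot=[[0, 0, 0], [0, 0, 0], [0, 0, 0], [0, 0, 0], [0, 0, 0], [0, 0, 0], [0, 0, 0], [0, 0, 0], [0, 0, 0], [0, 0, 0], [0, 0, 0], [0, 0, 0]], fingers=[0.25, 0.25, 0.25, 0.25, 0.25, 0.25, 0.25, 0.25, 0.25, 0.25, 0.25, 0.25], force=40)

```text
clock: 7.27
position: [0.4723, 0.1094, 0.0979]
tool_rot: [[-0.94, -0.342, 0.002], [-0.342, 0.94, 0.0], [-0.002, -0.0, -1.0]]
contact_force: [-0.8, 1.5, 7.0]
finger_gap: 0.0298
finger_force: 40.0
```

>>> apply_moves(delta_pos=[[0, 0, 0], [0, 0, 0], [0, 0, 0]], rot=[[0, 0, 0], [0, 0, 0], [0, 0, 0]], fingers=[0.25, 0.25, 0.25])

```text
clock: 7.52
position: [0.4723, 0.1094, 0.0978]
tool_rot: [[-0.94, -0.342, 0.002], [-0.342, 0.94, 0.0], [-0.002, -0.0, -1.0]]
contact_force: [-0.5, 0.6, 7.3]
finger_gap: 0.0297
finger_force: 40.0
```

```bash
python3 - <<'E'
from h import *
s=monitor.state();print(s["clock"],s["position"],s["tool_rot"],s["contact_force"],s["torque"])
print(blobs("side"),blobs("top"))
E
```

```text
7.5167 [0.47227362 0.10938593 0.09783118] [[-9.39822051e-01 -3.41658391e-01  2.01396738e-03]
 [-3.41658595e-01  9.39824101e-01  2.52685950e-04]
 [-1.97910736e-03 -4.50609437e-04 -9.99997940e-01]] [-0.52040366  0.64350622  7.28811182] [ 0.42093965  0.13904974 -0.14062917]
[([187.3, 197.4], 305), ([268.7, 210.6], 347), ([204.7, 229.4], 560)] [([275.5, 187.9], 504), ([280.1, 265.2], 672)]
```

>>> apply_moves(delta_pos=[[0, 0, 38], [0, 0, 38], [-7.6, -34.5, 0], [-7.6, -34.5, 0], [-7.6, -34.5, 0], [-7.6, -34.5, 0], [-7.4, -34.4, 0], [0, 0, 0], [0, 0, 0]], rot=[[0, 0, 0], [0, 0, 0], [0, 0, -0.0722], [0, 0, -0.0722], [0, 0, -0.0722], [0, 0, -0.0722], [0, 0, -0.0722], [0, 0, 0], [0, 0, 0]], fingers=[0.25, 0.25, 0.25, 0.25, 0.25, 0.25, 0.25, 0.25, 0.25])

```text
clock: 8.37
position: [0.4326, -0.0649, 0.1722]
tool_rot: [[-1.0, 0.016, -0.002], [0.016, 1.0, 0.0], [0.002, 0.0, -1.0]]
contact_force: [-0.2, -0.0, -5.5]
finger_gap: 0.0298
finger_force: 40.0
```

```bash
python3 - <<'E'
from h import *
s=monitor.state();print(s["clock"],s["position"],s["tool_rot"][:,1],s["contact_force"])
print(blobs("top"));ov("side","s4.png",160,100,320,260,3.7)
E
```

```text
8.3667 [ 0.4326126  -0.06486558  0.1722188 ] [1.60490958e-02 9.99871160e-01 3.00665360e-04] [-0.2192886  -0.03126573 -5.4738185 ]
[([275.5, 187.9], 504), ([212.7, 238.2], 1023)]
[([268.7, 210.7], 354)]
```

View pics/s4.png

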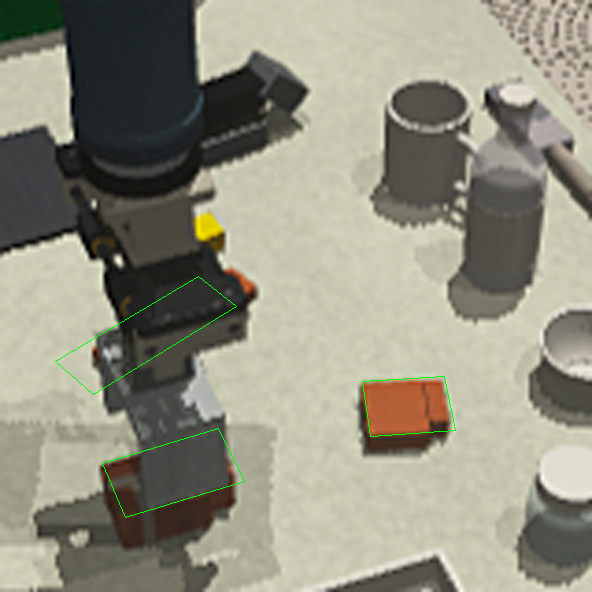

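>>> apply_moves(delta_pos=[[1, 1.5, -25], [0, 0, -20], [0, 0, -15], [0, 0, -6], [0, 0, -4], [0, 0, -2], [0, 0, -1], [0, 0, 0], [0, 0, 0]], rot=[[0, 0, 0], [0, 0, 0], [0, 0, 0], [0, 0, 0], [0, 0, 0], [0, 0, 0], [0, 0, 0], [0, 0, 0], [0, 0, 0]], fingers=[0.25, 0.25, 0.25, 0.25, 0.25, 0.25, 0.25, 0.25, 0.25])

```text
clock: 9.22
position: [0.435, -0.0616, 0.1008]
tool_rot: [[-1.0, 0.012, 0.001], [0.012, 1.0, -0.0], [-0.001, -0.0, -1.0]]
contact_force: [-0.7, 0.9, -2.7]
finger_gap: 0.0298
finger_force: 40.0
```

>>> apply_moves(delta_pos=[[-0.5, -1, -1.5], [0, 0, -1.5], [0, 0, -1], [0, 0, 0], [0, 0, 0]], rot=[[0, 0, 0], [0, 0, 0], [0, 0, 0], [0, 0, 0], [0, 0, 0]], fingers=[0.25, 0.25, 0.25, 0.25, 0.25])

```text
clock: 9.63
position: [0.4354, -0.063, 0.0978]
tool_rot: [[-1.0, 0.012, 0.003], [0.012, 1.0, -0.001], [-0.003, -0.001, -1.0]]
contact_force: [-0.5, 2.2, 10.7]
finger_gap: 0.0296
finger_force: 40.0
```

```bash
python3 - <<'E'
from h import *
s=monitor.state();print(s["clock"],s["position"],s["contact_force"],s["torque"])
E
```

```text
9.6333 [ 0.43541874 -0.06304009  0.09784382] [-0.54609197  2.20541967 10.74463798] [0.68980745 0.65033851 0.07360733]
```

Relax the grip to let it settle flat, then grip and hold.

>>> apply_moves(delta_pos=[[0, 0, 0], [0, 0, 0], [0, 0, 0], [0, 0, 0]], rot=[[0, 0, 0], [0, 0, 0], [0, 0, 0], [0, 0, 0]], fingers=[0.25, 0.25, 0.25, 0.25], force=3)

```text
clock: 9.97
position: [0.435, -0.0631, 0.0968]
tool_rot: [[-1.0, 0.012, 0.002], [0.012, 1.0, -0.001], [-0.002, -0.001, -1.0]]
contact_force: [0.9, 0.1, 3.6]
finger_gap: 0.0299
finger_force: 3.0
```

>>> apply_moves(delta_pos=[[0, 0, 0], [0, 0, 0], [0, 0, 0], [0, 0, 0], [0, 0, 0], [0, 0, 0], [0, 0, 0], [0, 0, 0], [0, 0, 0], [0, 0, 0], [0, 0, 0], [0, 0, 0]], rot=[[0, 0, 0], [0, 0, 0], [0, 0, 0], [0, 0, 0], [0, 0, 0], [0, 0, 0], [0, 0, 0], [0, 0, 0], [0, 0, 0], [0, 0, 0], [0, 0, 0], [0, 0, 0]], fingers=[0.25, 0.25, 0.25, 0.25, 0.25, 0.25, 0.25, 0.25, 0.25, 0.25, 0.25, 0.25], force=40)

```text
clock: 10.97
position: [0.4351, -0.063, 0.0968]
tool_rot: [[-1.0, 0.012, 0.002], [0.012, 1.0, -0.001], [-0.002, -0.001, -1.0]]
contact_force: [1.8, 0.8, 6.0]
finger_gap: 0.03
finger_force: 40.0
```

>>> apply_moves(delta_pos=[[0, 0, 0], [0, 0, 0], [0, 0, 0], [0, 0, 0]], rot=[[0, 0, 0], [0, 0, 0], [0, 0, 0], [0, 0, 0]], fingers=[0.25, 0.25, 0.25, 0.25])

```text
clock: 11.3
position: [0.4351, -0.0631, 0.0968]
tool_rot: [[-1.0, 0.012, 0.002], [0.012, 1.0, -0.001], [-0.002, -0.001, -1.0]]
contact_force: [1.2, 0.6, 5.5]
finger_gap: 0.0296
finger_force: 40.0
```

```bash
python3 - <<'E'
from h import *
s=monitor.state();print(s["clock"],s["position"],s["contact_force"],s["torque"])
print(blobs("top"))
E
```

```text
11.3 [ 0.43512307 -0.06306862  0.09680531] [1.15978075 0.55669082 5.54769816] [ 0.36563882 -0.26013953  0.0296421 ]
[([275.5, 187.9], 504), ([212.7, 238.2], 1024)]
```

>>> apply_moves(delta_pos=[[0, 0, 38], [0, 0, 38], [39.4, 2, 0], [39.4, 2, 0], [39.4, 2, 0], [39.4, 2, 0], [39.4, 2, 0], [0, 0, 0], [0, 0, 0]], rot=[[0, 0, 0], [0, 0, 0], [0, 0, -0.0586], [0, 0, -0.0586], [0, 0, -0.0586], [0, 0, -0.0586], [0, 0, -0.0586], [0, 0, 0], [0, 0, 0]], fingers=[0.25, 0.25, 0.25, 0.25, 0.25, 0.25, 0.25, 0.25, 0.25])

```text
clock: 12.1
position: [0.6312, -0.0525, 0.1686]
tool_rot: [[-0.954, 0.299, -0.005], [0.299, 0.954, 0.001], [0.005, -0.001, -1.0]]
contact_force: [-0.6, 0.2, -4.7]
finger_gap: 0.0296
finger_force: 40.0
```

```bash
python3 - <<'E'
from h import *
s=monitor.state();print(s["clock"],s["position"],s["tool_rot"][:,1],s["contact_force"])
print(blobs("top"),blobs("side"))
E
```

```text
12.1 [ 0.63118182 -0.05253947  0.16858739] [ 2.99259448e-01  9.54171381e-01 -8.71108509e-04] [-0.63519449  0.17772176 -4.6771794 ]
[([206.8, 226.9], 506)] [([206.7, 188.4], 593), ([205.0, 230.2], 597)]
```

>>> apply_moves(delta_pos=[[0.5, -0.5, -25], [0, 0, -20], [0, 0, -13], [0, 0, -6], [0, 0, -3], [0, 0, -2], [0, 0, -1], [0, 0, 0], [0, 0, 0]], rot=[[0, 0, 0], [0, 0, 0], [0, 0, 0], [0, 0, 0], [0, 0, 0], [0, 0, 0], [0, 0, 0], [0, 0, 0], [0, 0, 0]], fingers=[0.25, 0.25, 0.25, 0.25, 0.25, 0.25, 0.25, 0.25, 0.25])

```text
clock: 12.95
position: [0.6319, -0.0533, 0.1031]
tool_rot: [[-0.954, 0.3, 0.001], [0.3, 0.954, -0.0], [-0.001, -0.0, -1.0]]
contact_force: [-1.4, 0.8, -2.7]
finger_gap: 0.0296
finger_force: 40.0
```

>>> apply_moves(delta_pos=[[0, 0, -3], [0, 0, -2], [0, 0, -1.5], [0, 0, -1], [0, 0, 0], [0, 0, 0]], rot=[[0, 0, 0], [0, 0, 0], [0, 0, 0], [0, 0, 0], [0, 0, 0], [0, 0, 0]], fingers=[0.25, 0.25, 0.25, 0.25, 0.25, 0.25])

```text
clock: 13.45
position: [0.6326, -0.0533, 0.0969]
tool_rot: [[-0.954, 0.3, 0.003], [0.3, 0.954, -0.001], [-0.003, 0.0, -1.0]]
contact_force: [-2.0, 1.7, 7.8]
finger_gap: 0.0299
finger_force: 40.0
```

```bash
python3 - <<'E'
from h import *
ov("side","s5.png",190,100,350,260,3.7)
E
```

```text
[([206.7, 188.5], 595), ([204.5, 229.9], 565)]
```

View pics/s5.png

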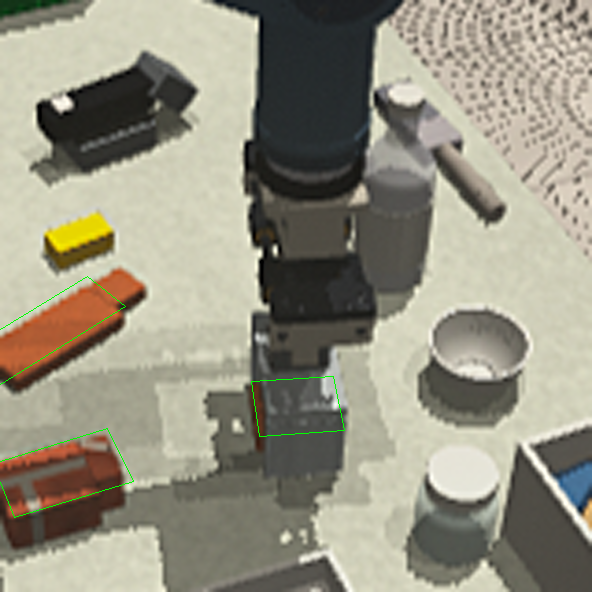

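The gauge stands over the floor tile, whose rear edge shows at (262,410); the roof tile sits about 35 mm further along +x. I'll settle the gauge and hold.

>>> apply_moves(delta_pos=[[0, 0, 0], [0, 0, 0], [0, 0, 0], [0, 0, 0]], rot=[[0, 0, 0], [0, 0, 0], [0, 0, 0], [0, 0, 0]], fingers=[0.25, 0.25, 0.25, 0.25], force=3)

```text
clock: 13.83
position: [0.6325, -0.0533, 0.0954]
tool_rot: [[-0.954, 0.3, 0.002], [0.3, 0.954, -0.001], [-0.002, 0.0, -1.0]]
contact_force: [1.4, -0.5, 4.2]
finger_gap: 0.03
finger_force: 3.0
```

>>> apply_moves(delta_pos=[[0, 0, 0], [0, 0, 0], [0, 0, 0], [0, 0, 0], [0, 0, 0], [0, 0, 0], [0, 0, 0], [0, 0, 0], [0, 0, 0], [0, 0, 0], [0, 0, 0], [0, 0, 0]], rot=[[0, 0, 0], [0, 0, 0], [0, 0, 0], [0, 0, 0], [0, 0, 0], [0, 0, 0], [0, 0, 0], [0, 0, 0], [0, 0, 0], [0, 0, 0], [0, 0, 0], [0, 0, 0]], fingers=[0.25, 0.25, 0.25, 0.25, 0.25, 0.25, 0.25, 0.25, 0.25, 0.25, 0.25, 0.25], force=40)

```text
clock: 14.83
position: [0.6325, -0.0533, 0.0954]
tool_rot: [[-0.954, 0.3, 0.002], [0.3, 0.954, -0.0], [-0.002, 0.0, -1.0]]
contact_force: [1.0, -0.4, 5.6]
finger_gap: 0.0296
finger_force: 40.0
```

>>> apply_moves(delta_pos=[[0, 0, 0], [0, 0, 0], [0, 0, 0], [0, 0, 0]], rot=[[0, 0, 0], [0, 0, 0], [0, 0, 0], [0, 0, 0]], fingers=[0.25, 0.25, 0.25, 0.25])

```text
clock: 15.17
position: [0.6325, -0.0533, 0.0954]
tool_rot: [[-0.954, 0.3, 0.002], [0.3, 0.954, -0.0], [-0.002, 0.0, -1.0]]
contact_force: [0.5, -1.1, 6.8]
finger_gap: 0.0295
finger_force: 40.0
```

>>> apply_moves(delta_pos=[[0, 0, 40], [0, 0, 38], [-17.9, 36.1, 0], [-17.9, 36.1, 0], [-17.9, 36.1, 0], [-17.9, 36.1, 0], [-17.9, 36.1, 0], [-17.9, 36.1, 0], [-17.9, 36.1, 0], [-17.9, 36.1, 0], [-17.9, 36.1, 0], [-17.9, 36.1, 0]], rot=[[0, 0, 0], [0, 0, 0], [0, 0, 0.0316], [0, 0, 0.0316], [0, 0, 0.0316], [0, 0, 0.0316], [0, 0, 0.0316], [0, 0, 0.0316], [0, 0, 0.0316], [0, 0, 0.0316], [0, 0, 0.0316], [0, 0, 0.0316]], fingers=[0.25, 0.25, 0.25, 0.25, 0.25, 0.25, 0.25, 0.25, 0.25, 0.25, 0.25, 0.25])

```text
clock: 16.17
position: [0.45, 0.3089, 0.1709]
tool_rot: [[-1.0, -0.012, -0.004], [-0.012, 1.0, -0.001], [0.004, -0.001, -1.0]]
contact_force: [1.7, 0.2, -4.5]
finger_gap: 0.0298
finger_force: 40.0
```

>>> apply_moves(delta_pos=[[-18, 35.8, 0], [0, 0, 0], [0, 0, 0], [0, 0, 0]], rot=[[0, 0, 0.0316], [0, 0, 0], [0, 0, 0], [0, 0, 0]], fingers=[0.25, 0.25, 0.25, 0.25])

```text
clock: 16.5
position: [0.4336, 0.3432, 0.1713]
tool_rot: [[-0.999, -0.044, -0.002], [-0.044, 0.999, -0.002], [0.002, -0.002, -1.0]]
contact_force: [0.3, -0.7, -4.8]
finger_gap: 0.0299
finger_force: 40.0
```

>>> apply_moves(delta_pos=[[1, 0, -25], [0, 0, -22], [0, 0, -13], [0, 0, -5], [0, 0, -1.5], [0, 0, 0], [0, 0, 0]], rot=[[0, 0, 0], [0, 0, 0], [0, 0, 0], [0, 0, 0], [0, 0, 0], [0, 0, 0], [0, 0, 0]], fingers=[0.25, 0.25, 0.25, 0.25, 0.25, 0.25, 0.25])

```text
clock: 17.08
position: [0.4366, 0.3434, 0.107]
tool_rot: [[-0.999, -0.041, 0.001], [-0.041, 0.999, 0.001], [-0.001, 0.001, -1.0]]
contact_force: [0.7, -0.1, -3.5]
finger_gap: 0.0298
finger_force: 40.0
```

>>> apply_moves(delta_pos=[[-1, 0, -2], [0, 0, -1.5], [0, 0, -1], [0, 0, 0], [0, 0, 0]], rot=[[0, 0, 0], [0, 0, 0], [0, 0, 0], [0, 0, 0], [0, 0, 0]], fingers=[0.25, 0.25, 0.25, 0.25, 0.25])

```text
clock: 17.5
position: [0.4352, 0.344, 0.1035]
tool_rot: [[-0.999, -0.043, 0.002], [-0.043, 0.999, 0.001], [-0.002, 0.001, -1.0]]
contact_force: [-1.6, -2.4, 5.9]
finger_gap: 0.0299
finger_force: 40.0
```

>>> apply_moves(delta_pos=[[0, 0, 0], [0, 0, 0], [0, 0, 0], [0, 0, 0], [0, 0, 0], [0, 0, 30], [0, 0, 40], [0, 0, 30], [0, 0, 0], [0, 0, 0]], rot=[[0, 0, 0], [0, 0, 0], [0, 0, 0], [0, 0, 0], [0, 0, 0], [0, 0, 0], [0, 0, 0], [0, 0, 0], [0, 0, 0], [0, 0, 0]], fingers=[0.4, 0.5, 0.6, 0.7, 0.8, 1, 1, 1, 1, 1], force=30)

```text
clock: 18.33
position: [0.4357, 0.3444, 0.2037]
tool_rot: [[-0.999, -0.043, 0.004], [-0.043, 0.999, 0.002], [-0.004, 0.002, -1.0]]
contact_force: [-0.1, -0.0, -0.5]
finger_gap: 0.0909
finger_force: 0.0
```

```bash
python3 - <<'E'
from h import *
im=cams.snapshot("top");print(blobs("top",im))
im=im.copy();crop(im,80,145,310,295,3.4,"c3.png")
E
```

```text
[([275.6, 187.7], 499), ([212.7, 238.2], 1025), ([280.0, 265.2], 682)]
```

View pics/c3.png

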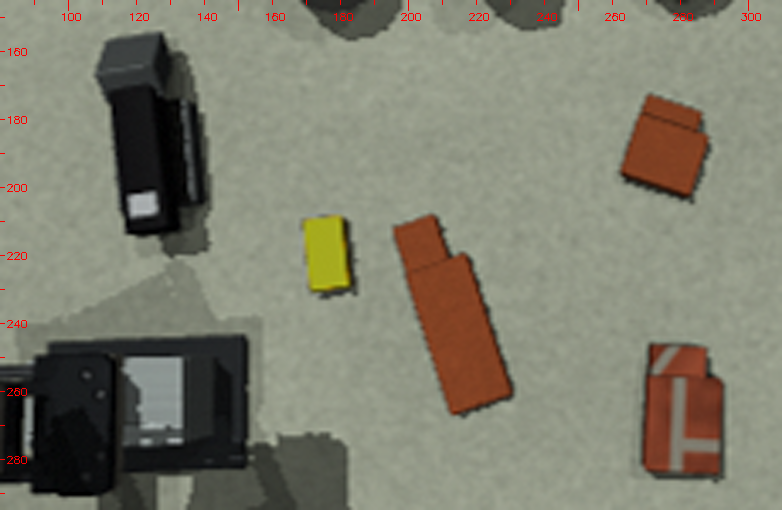

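>>> apply_moves(delta_pos=[[9.9, -33.7, 0], [9.9, -33.7, 0], [9.9, -33.7, 0], [9.9, -33.7, 0], [9.9, -33.7, 0], [9.9, -33.7, 0], [9.9, -33.7, 0], [0, 0, -30], [0, 0, -35], [0, 0, -35], [0, 0, -30], [0, 0, 0]], rot=[[0, 0, 0.0426], [0, 0, 0.0426], [0, 0, 0.0426], [0, 0, 0.0426], [0, 0, 0.0426], [0, 0, 0.0426], [0, 0, 0.0426], [0, 0, 0], [0, 0, 0], [0, 0, 0], [0, 0, 0], [0, 0, 0]], fingers=[0.85, 0.85, 0.85, 0.85, 0.85, 0.85, 0.85, 0.85, 0.85, 0.85, 0.85, 0.85])

```text
clock: 19.38
position: [0.4977, 0.1075, 0.0646]
tool_rot: [[-0.943, -0.334, -0.015], [-0.334, 0.943, 0.0], [0.014, 0.005, -1.0]]
contact_force: [-1.2, 0.4, -0.4]
finger_gap: 0.0791
finger_force: 0.0
```

>>> apply_moves(delta_pos=[[0, 0, 0], [0, 0, 0]], rot=[[0, 0, 0], [0, 0, 0]], fingers=[0.85, 0.85])

```text
clock: 19.55
position: [0.5042, 0.1079, 0.0721]
tool_rot: [[-0.942, -0.334, -0.0], [-0.334, 0.942, 0.0], [0.0, 0.0, -1.0]]
contact_force: [-0.5, 0.0, 0.5]
finger_gap: 0.0793
finger_force: 0.0
```

>>> apply_moves(delta_pos=[[0.5, 0.5, -25], [0, 0, -20], [0, 0, -10], [0, 0, -4.5], [0, 0, 0], [0, 0, 0], [0, 0, 0], [0, 0, 0], [0, 0, 0], [0, 0, 0], [0, 0, 0], [0, 0, 0]], rot=[[0, 0, 0], [0, 0, 0], [0, 0, 0], [0, 0, 0], [0, 0, 0], [0, 0, 0], [0, 0, 0], [0, 0, 0], [0, 0, 0], [0, 0, 0], [0, 0, 0], [0, 0, 0]], fingers=[0.85, 0.85, 0.85, 0.85, 0.8, 0.7, 0.6, 0.45, 0.45, 0.45, 0.45, 0.45], force=30)

```text
clock: 20.55
position: [0.5048, 0.1085, 0.0129]
tool_rot: [[-0.942, -0.334, 0.001], [-0.334, 0.942, 0.0], [-0.001, -0.0, -1.0]]
contact_force: [-1.6, 1.1, 5.7]
finger_gap: 0.0497
finger_force: 30.0
```

>>> apply_moves(delta_pos=[[0, 0, 30], [0, 0, 40], [0, 0, 25], [-2.4, -37.2, 0], [-2.4, -37.2, 0], [-2.4, -37.2, 0], [-2.4, -37.2, 0], [-2.4, -37.1, 0], [-2.4, -37.1, 0], [-2.4, -37.1, 0], [-2.4, -37.1, 0], [-2.4, -37.1, 0]], rot=[[0, 0, 0], [0, 0, 0], [0, 0, 0], [0, 0, -0.0379], [0, 0, -0.0379], [0, 0, -0.0379], [0, 0, -0.0379], [0, 0, -0.0379], [0, 0, -0.0379], [0, 0, -0.0379], [0, 0, -0.0379], [0, 0, -0.0379]], fingers=[0.45, 0.45, 0.45, 0.45, 0.45, 0.45, 0.45, 0.45, 0.45, 0.45, 0.45, 0.45])

```text
clock: 21.55
position: [0.4818, -0.2277, 0.1068]
tool_rot: [[-1.0, 0.002, -0.001], [0.002, 1.0, 0.0], [0.001, 0.0, -1.0]]
contact_force: [1.5, 0.6, -1.5]
finger_gap: 0.0499
finger_force: 30.0
```

>>> apply_moves(delta_pos=[[-2.4, -37.1, 0], [0, 0, 0], [0, 0, -25], [0, 0, -25], [0, 0, 0], [0, 0, 0]], rot=[[0, 0, -0.0379], [0, 0, 0], [0, 0, 0], [0, 0, 0], [0, 0, 0], [0, 0, 0]], fingers=[0.45, 0.45, 0.45, 0.45, 0.45, 0.45])

```text
clock: 22.05
position: [0.479, -0.262, 0.0559]
tool_rot: [[-0.999, 0.038, -0.003], [0.038, 0.999, 0.003], [0.004, 0.003, -1.0]]
contact_force: [1.2, -0.4, -0.8]
finger_gap: 0.0494
finger_force: 30.0
```

>>> apply_moves(delta_pos=[[1, -1, -20], [0, 0, -14], [0, 0, -3], [0, 0, -1.5], [0, 0, -1], [0, 0, 0]], rot=[[0, 0, 0], [0, 0, 0], [0, 0, 0], [0, 0, 0], [0, 0, 0], [0, 0, 0]], fingers=[0.45, 0.45, 0.45, 0.45, 0.45, 0.45])

```text
clock: 22.55
position: [0.4821, -0.2645, 0.0188]
tool_rot: [[-0.999, 0.038, 0.001], [0.038, 0.999, -0.001], [-0.002, -0.001, -1.0]]
contact_force: [0.4, -0.6, -2.1]
finger_gap: 0.0495
finger_force: 30.0
```

Lower the last millimetre, release, lift, then head to the brick.

>>> apply_moves(delta_pos=[[0, 0, -1], [0, 0, 0], [0, 0, 0], [0, 0, 0], [0, 0, 0], [0, 0, 20], [0, 0, 35], [0, 0, 40], [0, 0, 0]], rot=[[0, 0, 0], [0, 0, 0], [0, 0, 0], [0, 0, 0], [0, 0, 0], [0, 0, 0], [0, 0, 0], [0, 0, 0], [0, 0, 0]], fingers=[0.45, 0.6, 0.7, 0.7, 0.7, 0.7, 0.7, 0.85, 0.9])

```text
clock: 23.3
position: [0.4849, -0.267, 0.1189]
tool_rot: [[-0.999, 0.038, 0.009], [0.038, 0.999, -0.008], [-0.01, -0.008, -1.0]]
contact_force: [1.5, -1.1, 0.2]
finger_gap: 0.0743
finger_force: 0.0
```

>>> apply_moves(delta_pos=[[-7.8, 33.5, 0], [-7.8, 33.5, 0], [-7.8, 33.5, 0], [-7.8, 33.5, 0], [-7.8, 33.5, 0], [-7.8, 33.5, 0], [0, 0, 0], [0, 0, 0]], rot=[[0, 0, 0.0043], [0, 0, 0.0043], [0, 0, 0.0043], [0, 0, 0.0043], [0, 0, 0.0043], [0, 0, 0.0043], [0, 0, 0], [0, 0, 0]], fingers=[1, 1, 1, 1, 1, 1, 1, 1])

```text
clock: 23.97
position: [0.4342, -0.0617, 0.1118]
tool_rot: [[-1.0, 0.009, 0.0], [0.009, 1.0, -0.0], [-0.0, -0.0, -1.0]]
contact_force: [-0.5, 0.3, 0.1]
finger_gap: 0.0932
finger_force: 0.0
```

```bash
python3 - <<'E'
from h import *
s=monitor.state();print(s["clock"],s["position"],s["tool_rot"][:,1])
print(blobs("top"),blobs("side"))
E
```

```text
23.9667 [ 0.43420632 -0.06171578  0.11183279] [ 8.99862643e-03  9.99959470e-01 -2.88072436e-04]
[([275.5, 187.9], 504), ([357.9, 246.3], 943)] [([268.6, 211.2], 376), ([204.8, 230.0], 457), ([248.0, 285.1], 956)]
```

>>> apply_moves(delta_pos=[[0, -1, -30], [0, 0, -30], [0, 0, -20], [0, 0, -10], [0, 0, 0], [0, 0, 0], [0, 0, 0], [0, 0, 0], [0, 0, 0], [0, 0, 0], [0, 0, 0], [0, 0, 0]], rot=[[0, 0, 0], [0, 0, 0], [0, 0, 0], [0, 0, 0], [0, 0, 0], [0, 0, 0], [0, 0, 0], [0, 0, 0], [0, 0, 0], [0, 0, 0], [0, 0, 0], [0, 0, 0]], fingers=[1, 1, 1, 1, 0.9, 0.75, 0.65, 0.5, 0.5, 0.5, 0.5, 0.5], force=35)

```text
clock: 25.07
position: [0.4351, -0.0642, 0.0223]
tool_rot: [[-1.0, 0.012, 0.001], [0.012, 1.0, -0.0], [-0.001, -0.0, -1.0]]
contact_force: [-0.0, 1.0, 6.3]
finger_gap: 0.0562
finger_force: 34.9
```

>>> apply_moves(delta_pos=[[0, 0, 35], [0, 0, 40], [0, 0, 25], [11, -35.7, 0], [11, -35.7, 0], [11, -35.7, 0], [11, -35.7, 0], [11, -35.7, 0], [11, -35.7, 0], [11, -35.7, 0], [10.7, -35.6, 0], [0, 0, 0]], rot=[[0, 0, 0], [0, 0, 0], [0, 0, 0], [0, 0, -0.0032], [0, 0, -0.0032], [0, 0, -0.0032], [0, 0, -0.0032], [0, 0, -0.0032], [0, 0, -0.0032], [0, 0, -0.0032], [0, 0, -0.0032], [0, 0, 0]], fingers=[0.5, 0.5, 0.5, 0.5, 0.5, 0.5, 0.5, 0.5, 0.5, 0.5, 0.5, 0.5])

```text
clock: 26.07
position: [0.5233, -0.3568, 0.1205]
tool_rot: [[-0.999, 0.041, 0.001], [0.041, 0.999, -0.004], [-0.002, -0.004, -1.0]]
contact_force: [1.3, -1.0, -4.0]
finger_gap: 0.0559
finger_force: 34.9
```

>>> apply_moves(delta_pos=[[0, 0, -30], [0, 0, -30], [0, 0, -15], [0, 0, 0], [0, 0, 0], [0, 0, 0]], rot=[[0, 0, 0], [0, 0, 0], [0, 0, 0], [0, 0, 0], [0, 0, 0], [0, 0, 0]], fingers=[0.5, 0.5, 0.5, 0.5, 0.5, 0.5])

```text
clock: 26.57
position: [0.5228, -0.3499, 0.0475]
tool_rot: [[-0.999, 0.038, 0.001], [0.038, 0.999, -0.001], [-0.001, -0.001, -1.0]]
contact_force: [1.0, -0.1, -3.3]
finger_gap: 0.0559
finger_force: 34.9
```

>>> apply_moves(delta_pos=[[0, 0, -13], [0, 0, -5], [0, 0, -2], [0, 0, -1], [0, 0, 0], [0, 0, 0]], rot=[[0, 0, 0], [0, 0, 0], [0, 0, 0], [0, 0, 0], [0, 0, 0], [0, 0, 0]], fingers=[0.5, 0.5, 0.5, 0.5, 0.5, 0.5])

```text
clock: 27.07
position: [0.5225, -0.3497, 0.0274]
tool_rot: [[-0.999, 0.038, 0.001], [0.038, 0.999, -0.001], [-0.001, -0.001, -1.0]]
contact_force: [-3.2, 3.3, 6.6]
finger_gap: 0.0561
finger_force: 34.9
```

>>> apply_moves(delta_pos=[[0, 0, 0], [0, 0, 0], [0, 0, 0], [0, 0, 0], [0, 0, 25], [0, 0, 35], [0, 0, 30], [0, 0, 0]], rot=[[0, 0, 0], [0, 0, 0], [0, 0, 0], [0, 0, 0], [0, 0, 0], [0, 0, 0], [0, 0, 0], [0, 0, 0]], fingers=[0.65, 0.75, 0.76, 0.76, 0.76, 0.76, 0.76, 0.9])

```text
clock: 27.73
position: [0.5254, -0.3525, 0.1225]
tool_rot: [[-0.999, 0.038, 0.008], [0.038, 0.999, -0.008], [-0.009, -0.008, -1.0]]
contact_force: [0.6, -1.5, 1.0]
finger_gap: 0.0742
finger_force: 0.0
```

>>> apply_moves(delta_pos=[[12.2, 33, 0], [12.2, 33, 0], [12.2, 33, 0], [12.2, 33, 0], [12.2, 33, 0], [12.2, 33, 0], [12.2, 33, 0], [12.2, 33, 0], [12, 33, 0], [0, 0, 0], [0, 0, 0]], rot=[[0, 0, -0.0297], [0, 0, -0.0297], [0, 0, -0.0297], [0, 0, -0.0297], [0, 0, -0.0297], [0, 0, -0.0297], [0, 0, -0.0297], [0, 0, -0.0297], [0, 0, -0.0297], [0, 0, 0], [0, 0, 0]], fingers=[1, 1, 1, 1, 1, 1, 1, 1, 1, 1, 1])

```text
clock: 28.65
position: [0.6322, -0.0505, 0.1151]
tool_rot: [[-0.955, 0.297, -0.0], [0.297, 0.955, -0.0], [0.0, -0.0, -1.0]]
contact_force: [-0.5, -0.1, -0.2]
finger_gap: 0.0927
finger_force: 0.0
```

```bash
python3 - <<'E'
from h import *
s=monitor.state();print(s["clock"],s["position"],s["tool_rot"][:,1])
im=cams.snapshot("side");print(blobs("side",im));crop(im,200,160,360,310,3.7,"s6.png")
E
```

```text
28.65 [ 0.63218503 -0.05050584  0.1151327 ] [ 2.96660268e-01  9.54983076e-01 -9.65376084e-05]
[([268.7, 211.3], 374), ([261.3, 292.0], 1754)]
```

View pics/s6.png

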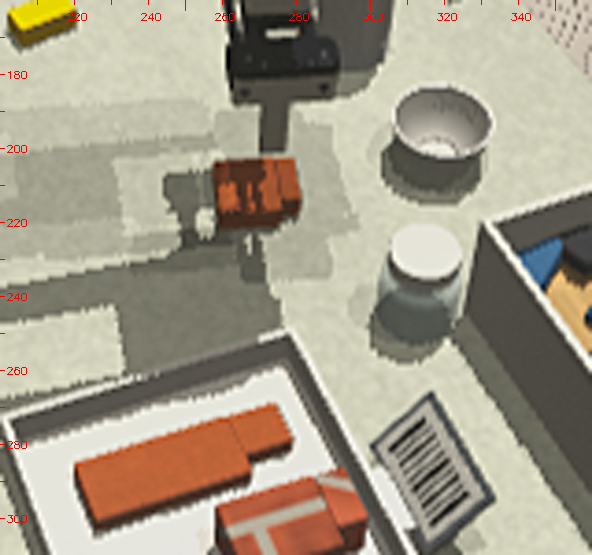

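Roof tile and brick lie flat and apart in the tray (roof at about (250,285), brick at (275,305)); the floor tile is unmoved at (268,211).

>>> apply_moves(delta_pos=[[-1, -2.5, -35], [0, 0, -35], [0, 0, -20], [0, 0, -10], [0, 0, -1], [0, 0, 0], [0, 0, 0], [0, 0, 0], [0, 0, 0], [0, 0, 0], [0, 0, 0], [0, 0, 0]], rot=[[0, 0, 0], [0, 0, 0], [0, 0, 0], [0, 0, 0], [0, 0, 0], [0, 0, 0], [0, 0, 0], [0, 0, 0], [0, 0, 0], [0, 0, 0], [0, 0, 0], [0, 0, 0]], fingers=[1, 1, 1, 1, 1, 0.85, 0.7, 0.55, 0.5, 0.5, 0.5, 0.5], force=30)

```text
clock: 29.7
position: [0.6315, -0.0549, 0.0156]
tool_rot: [[-0.954, 0.3, 0.002], [0.3, 0.954, -0.0], [-0.002, 0.0, -1.0]]
contact_force: [-0.8, 0.7, 5.3]
finger_gap: 0.0579
finger_force: 30.0
```

>>> apply_moves(delta_pos=[[0, 0, 35], [0, 0, 40], [0, 0, 25], [-18.8, -33.3, 0], [-18.8, -33.3, 0], [-18.8, -33.3, 0], [-18.8, -33.3, 0], [-18.8, -33.3, 0], [-18.8, -33.3, 0], [-18.8, -33.3, 0], [-18.8, -33.3, 0], [-18.8, -33.3, 0]], rot=[[0, 0, 0], [0, 0, 0], [0, 0, 0], [0, 0, 0.0243], [0, 0, 0.0243], [0, 0, 0.0243], [0, 0, 0.0243], [0, 0, 0.0243], [0, 0, 0.0243], [0, 0, 0.0243], [0, 0, 0.0243], [0, 0, 0.0243]], fingers=[0.5, 0.5, 0.5, 0.5, 0.5, 0.5, 0.5, 0.5, 0.5, 0.5, 0.5, 0.5])

```text
clock: 30.7
position: [0.4602, -0.3559, 0.1144]
tool_rot: [[-0.996, 0.085, -0.001], [0.085, 0.996, 0.0], [0.001, 0.0, -1.0]]
contact_force: [-1.2, -0.4, -0.6]
finger_gap: 0.0579
finger_force: 30.0
```

>>> apply_moves(delta_pos=[[-18.8, -33.3, 0], [-18.7, -33.3, 0], [0, 0, 0], [0, 0, -30], [0, 0, -30], [0, 0, -10], [0, 0, 0], [0, 0, 0]], rot=[[0, 0, 0.0243], [0, 0, 0.0243], [0, 0, 0], [0, 0, 0], [0, 0, 0], [0, 0, 0], [0, 0, 0], [0, 0, 0]], fingers=[0.5, 0.5, 0.5, 0.5, 0.5, 0.5, 0.5, 0.5])

```text
clock: 31.37
position: [0.4242, -0.4209, 0.0445]
tool_rot: [[-0.999, 0.037, -0.001], [0.037, 0.999, 0.001], [0.001, 0.001, -1.0]]
contact_force: [0.9, -0.1, -1.2]
finger_gap: 0.0578
finger_force: 30.0
```

Target z about 0.0206.

>>> apply_moves(delta_pos=[[0, 0, -14], [0, 0, -6], [0, 0, -3], [0, 0, -1.5], [0, 0, 0], [0, 0, 0]], rot=[[0, 0, 0], [0, 0, 0], [0, 0, 0], [0, 0, 0], [0, 0, 0], [0, 0, 0]], fingers=[0.5, 0.5, 0.5, 0.5, 0.5, 0.5])

```text
clock: 31.87
position: [0.4245, -0.4217, 0.0209]
tool_rot: [[-0.999, 0.038, 0.001], [0.038, 0.999, -0.001], [-0.001, -0.001, -1.0]]
contact_force: [-0.4, -0.1, -2.1]
finger_gap: 0.0578
finger_force: 30.0
```

>>> apply_moves(delta_pos=[[0, 0, -0.8], [0, 0, 0], [0, 0, 0], [0, 0, 0], [0, 0, 0], [0, 0, 25], [0, 0, 40], [0, 0, 40], [0, 0, 40], [0, 0, 0]], rot=[[0, 0, 0], [0, 0, 0], [0, 0, 0], [0, 0, 0], [0, 0, 0], [0, 0, 0], [0, 0, 0], [0, 0, 0], [0, 0, 0], [0, 0, 0]], fingers=[0.5, 0.7, 0.78, 0.78, 0.78, 0.78, 0.78, 0.78, 0.78, 0.78])

```text
clock: 32.7
position: [0.427, -0.4252, 0.1734]
tool_rot: [[-0.999, 0.038, 0.008], [0.038, 0.999, -0.012], [-0.009, -0.012, -1.0]]
contact_force: [1.0, -0.6, 0.2]
finger_gap: 0.0727
finger_force: 0.0
```

>>> apply_moves(delta_pos=[[9.2, 36.2, 0], [9.2, 36.2, 0], [9.2, 36.2, 0], [9.2, 36.2, 0], [9.2, 36.2, 0], [9.2, 36.2, 0], [9.2, 36.2, 0], [9.2, 36.2, 0], [9.2, 36.2, 0], [9.2, 36.2, 0], [9.2, 36.2, 0], [9.2, 36.2, 0]], rot=[[0, 0, 0.0093], [0, 0, 0.0093], [0, 0, 0.0093], [0, 0, 0.0093], [0, 0, 0.0093], [0, 0, 0.0093], [0, 0, 0.0093], [0, 0, 0.0093], [0, 0, 0.0093], [0, 0, 0.0093], [0, 0, 0.0093], [0, 0, 0.0093]], fingers=[0.7, 0.7, 0.7, 0.7, 0.7, 0.7, 0.7, 0.7, 0.7, 0.7, 0.7, 0.7])

```text
clock: 33.7
position: [0.5347, 0.0148, 0.1643]
tool_rot: [[-0.997, -0.074, 0.0], [-0.074, 0.997, -0.0], [-0.0, -0.0, -1.0]]
contact_force: [0.1, -0.7, -0.3]
finger_gap: 0.0647
finger_force: 0.0
```

>>> apply_moves(delta_pos=[[9.3, 36.2, 0], [9.3, 36.2, 0], [9.3, 36.2, 0], [9.3, 36.2, 0], [9.3, 36.2, 0], [9.3, 36.2, 0], [9.3, 36.2, 0], [9.3, 36.2, 0], [9.3, 36.2, 0], [0, 0, 0], [0, 0, 0]], rot=[[0, 0, 0.0093], [0, 0, 0.0093], [0, 0, 0.0093], [0, 0, 0.0093], [0, 0, 0.0093], [0, 0, 0.0093], [0, 0, 0.0093], [0, 0, 0.0093], [0, 0, 0.0093], [0, 0, 0], [0, 0, 0]], fingers=[0.7, 0.7, 0.7, 0.7, 0.7, 0.7, 0.7, 0.7, 0.7, 0.7, 0.7])

```text
clock: 34.62
position: [0.6178, 0.3408, 0.163]
tool_rot: [[-0.987, -0.16, -0.001], [-0.16, 0.987, -0.0], [0.001, -0.0, -1.0]]
contact_force: [0.1, -0.1, -0.7]
finger_gap: 0.0647
finger_force: 0.0
```

```bash
python3 - <<'E'
from h import *
s=monitor.state();print(s["clock"],s["position"],s["tool_rot"][:,1])
im=cams.snapshot("top");print(blobs("top",im));np.save("top2.npy",im);crop(im,322,172,462,302,4.5,"c4.png")
E
```

```text
34.6167 [0.61776802 0.34075684 0.16304083] [-1.59937935e-01  9.87127025e-01 -3.04777209e-04]
[([393.6, 231.1], 619), ([357.5, 248.6], 1040), ([420.4, 270.2], 547)]
```

View pics/c4.png

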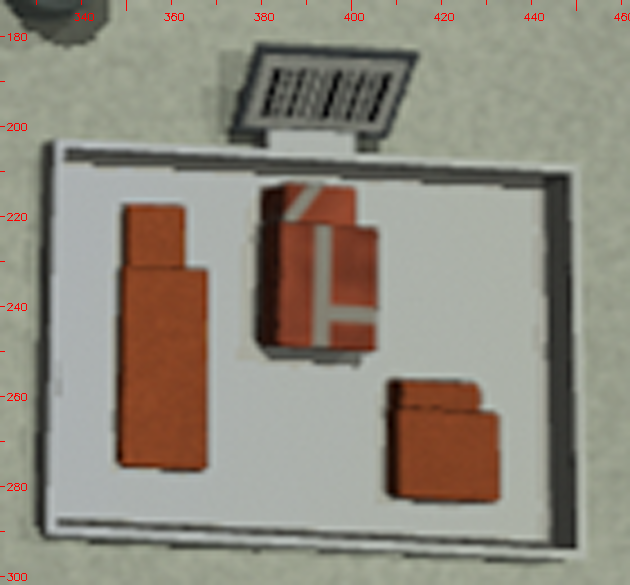

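>>> apply_moves(delta_pos=[[1, -2.5, -35], [0, 0, -35], [0, 0, -25], [0, 0, -15], [0, 0, -6], [0, 0, 0], [0, 0, 0]], rot=[[0, 0, 0], [0, 0, 0], [0, 0, 0], [0, 0, 0], [0, 0, 0], [0, 0, 0], [0, 0, 0]], fingers=[0.7, 0.7, 0.7, 0.7, 0.7, 0.7, 0.7], force=25)

```text
clock: 35.25
position: [0.6199, 0.3354, 0.0493]
tool_rot: [[-0.988, -0.156, 0.001], [-0.156, 0.988, 0.0], [-0.001, -0.0, -1.0]]
contact_force: [-0.3, 0.4, 0.5]
finger_gap: 0.0648
finger_force: 0.0
```

```bash
python3 - <<'E'
from h import *
s=monitor.state();print(s["position"],s["tool_rot"][:,1],s["contact_force"])
print(w("side",200+433/3.7,160+470/3.7,.045), w("top",394-.5,192.4-.5,.045))
im=cams.snapshot("side");p=px("side",[.62,.338,.05]).astype(int)
crop(im,p[0]-60,p[1]-50,p[0]+60,p[1]+40,6,"s7.png")
E
```

```text
[0.61987985 0.33540943 0.04934352] [-1.55606005e-01  9.87819200e-01 -1.54665652e-05] [-0.28931535  0.43385802  0.54787521]
[ 0.61966704 -0.35234048  0.045     ] [ 0.61934    -0.35038005  0.045     ]
```

View pics/s7.png

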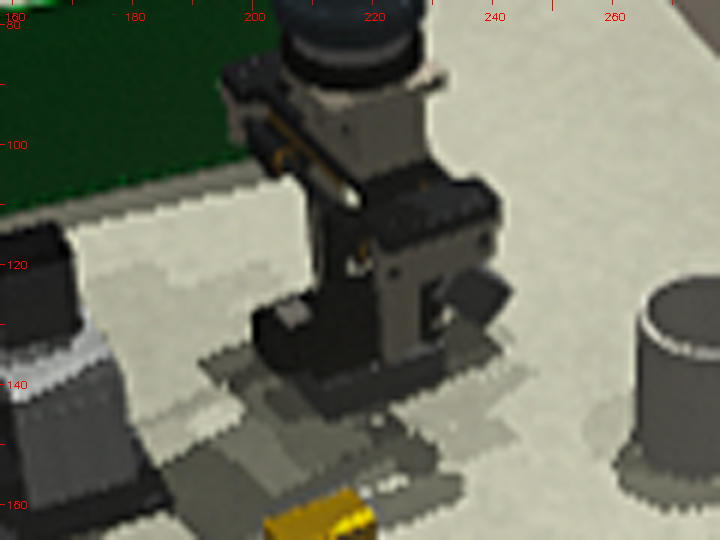

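>>> apply_moves(delta_pos=[[-0.5, 2.5, -4], [0, 0, 0], [0, 0, 0], [0, 0, 0], [0, 0, 0], [0, 0, 0], [0, 0, 0], [0, 0, 0]], rot=[[0, 0, 0], [0, 0, 0], [0, 0, 0], [0, 0, 0], [0, 0, 0], [0, 0, 0], [0, 0, 0], [0, 0, 0]], fingers=[0.65, 0.55, 0.45, 0.3, 0.3, 0.3, 0.3, 0.3], force=35)

```text
clock: 35.97
position: [0.6188, 0.339, 0.0446]
tool_rot: [[-0.988, -0.157, 0.0], [-0.157, 0.988, 0.0], [-0.0, 0.0, -1.0]]
contact_force: [0.5, -0.4, 2.0]
finger_gap: 0.0336
finger_force: 34.9
```

>>> apply_moves(delta_pos=[[0, 0, 20], [0, 0, 35], [0, 0, 35], [0, 0, 20], [-7.9, -36, 0], [-7.9, -36, 0], [-7.9, -36, 0], [-7.9, -36, 0], [-7.9, -36, 0], [-7.9, -36, 0], [-7.9, -36, 0], [-7.9, -36, 0]], rot=[[0, 0, 0], [0, 0, 0], [0, 0, 0], [0, 0, 0], [0, 0, -0.0103], [0, 0, -0.0103], [0, 0, -0.0103], [0, 0, -0.0103], [0, 0, -0.0103], [0, 0, -0.0103], [0, 0, -0.0103], [0, 0, -0.0103]], fingers=[0.3, 0.3, 0.3, 0.3, 0.3, 0.3, 0.3, 0.3, 0.3, 0.3, 0.3, 0.3])

```text
clock: 36.97
position: [0.5544, 0.0492, 0.154]
tool_rot: [[-0.997, -0.075, -0.001], [-0.075, 0.997, -0.0], [0.001, -0.0, -1.0]]
contact_force: [-0.7, -0.9, -1.1]
finger_gap: 0.0337
finger_force: 34.9
```

>>> apply_moves(delta_pos=[[-7.9, -36, 0], [-7.9, -36, 0], [-7.9, -36, 0], [-7.9, -36, 0], [-7.9, -36, 0], [-7.9, -36, 0], [-7.9, -36, 0], [-7.9, -36, 0], [-7.9, -36, 0], [-7.9, -36, 0], [-7.8, -36, 0], [0, 0, 0]], rot=[[0, 0, -0.0103], [0, 0, -0.0103], [0, 0, -0.0103], [0, 0, -0.0103], [0, 0, -0.0103], [0, 0, -0.0103], [0, 0, -0.0103], [0, 0, -0.0103], [0, 0, -0.0103], [0, 0, -0.0103], [0, 0, -0.0103], [0, 0, 0]], fingers=[0.3, 0.3, 0.3, 0.3, 0.3, 0.3, 0.3, 0.3, 0.3, 0.3, 0.3, 0.3])

```text
clock: 37.97
position: [0.4669, -0.3521, 0.154]
tool_rot: [[-0.999, 0.044, -0.0], [0.044, 0.999, -0.004], [0.0, -0.004, -1.0]]
contact_force: [0.9, -0.1, -1.8]
finger_gap: 0.034
finger_force: 34.9
```

>>> apply_moves(delta_pos=[[0, 0, -10], [0, 0, -8], [0, 0, 0], [0, 0, 0], [0, 0, 0]], rot=[[0, 0, 0], [0, 0, 0], [0, 0, 0], [0, 0, 0], [0, 0, 0]], fingers=[0.3, 0.3, 0.3, 0.3, 0.3])

```text
clock: 38.38
position: [0.469, -0.3438, 0.1361]
tool_rot: [[-0.999, 0.036, -0.001], [0.036, 0.999, 0.001], [0.001, 0.001, -1.0]]
contact_force: [0.5, -0.0, -2.1]
finger_gap: 0.0337
finger_force: 34.9
```

```bash
python3 - <<'E'
from h import *
s=monitor.state();print(s["position"],s["tool_rot"],s["contact_force"])
im=cams.snapshot("side");p=px("side",[.53,-.35,.1]).astype(int);print(p)
crop(im,p[0]-60,p[1]-60,p[0]+80,p[1]+60,5.5,"s8.png")
E
```

```text
[ 0.46904635 -0.34381768  0.13609216] [[-9.99334717e-01  3.64669894e-02 -5.31105047e-04]
 [ 3.64666208e-02  9.99334635e-01  6.88032009e-04]
 [ 5.55842125e-04  6.68206666e-04 -9.99999622e-01]] [ 5.44901075e-01 -1.51132644e-03 -2.10905837e+00]
[285 285]
```

View pics/s8.png

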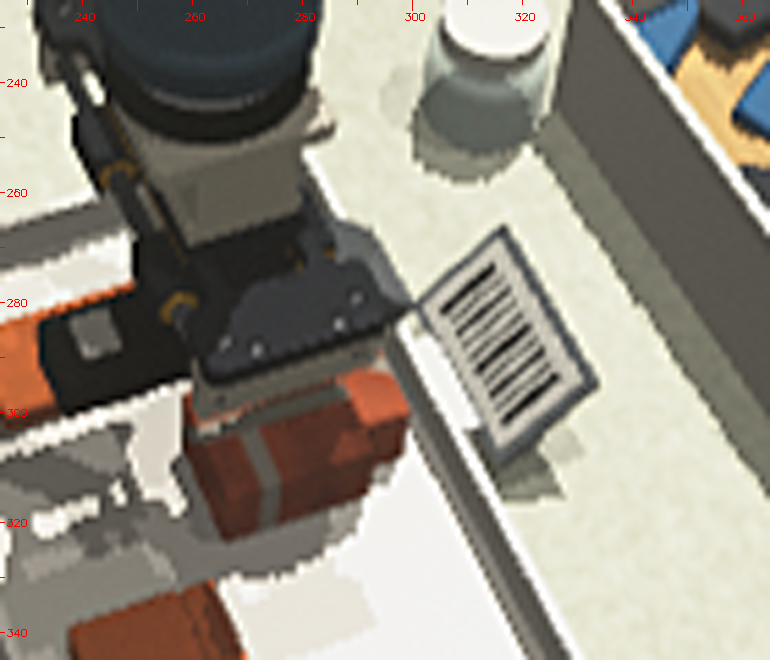

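>>> apply_moves(delta_pos=[[0, -1.2, -1.5], [0, 0, 0], [0, 0, 0], [0, 0, 0], [0, 0, 0], [0, 0, 0], [0, 0, 0], [0, 0, 0], [0, 0, 0], [0, 0, 0], [0, 0, 0], [0, 0, 0]], rot=[[0, 0, 0], [0, 0, 0], [0, 0, 0], [0, 0, 0], [0, 0, 0], [0, 0, 0], [0, 0, 0], [0, 0, 0], [0, 0, 0], [0, 0, 0], [0, 0, 0], [0, 0, 0]], fingers=[0.3, 0.3, 0.3, 0.3, 0.3, 0.3, 0.3, 0.3, 0.3, 0.3, 0.3, 0.3])

```text
clock: 39.43
position: [0.4687, -0.3464, 0.1349]
tool_rot: [[-0.999, 0.038, 0.0], [0.038, 0.999, -0.0], [-0.0, -0.0, -1.0]]
contact_force: [0.3, -0.7, -2.0]
finger_gap: 0.0336
finger_force: 34.9
```

>>> apply_moves(delta_pos=[[0, 0, 0], [0, 0, 0], [0, 0, 0], [0, 0, 0], [0, 0, 0], [0, 0, 0], [0, 0, 0], [0, 0, 0], [0, 0, 0], [0, 0, 0], [0, 0, 0], [0, 0, 0]], rot=[[0, 0, 0], [0, 0, 0], [0, 0, 0], [0, 0, 0], [0, 0, 0], [0, 0, 0], [0, 0, 0], [0, 0, 0], [0, 0, 0], [0, 0, 0], [0, 0, 0], [0, 0, 0]], fingers=[0.3, 0.3, 0.3, 0.3, 0.3, 0.3, 0.3, 0.3, 0.3, 0.3, 0.3, 0.3])

```text
clock: 40.43
position: [0.4687, -0.3464, 0.1348]
tool_rot: [[-0.999, 0.038, -0.0], [0.038, 0.999, -0.0], [0.0, -0.0, -1.0]]
contact_force: [-0.6, 0.8, -2.3]
finger_gap: 0.0338
finger_force: 34.9
```

>>> apply_moves(delta_pos=[[0, 0, 0], [0, 0, 0], [0, 0, 0], [0, 0, 0], [0, 0, 0], [0, 0, 0], [0, 0, 0], [0, 0, 0], [0, 0, 0], [0, 0, 0], [0, 0, 0], [0, 0, 0]], rot=[[0, 0, 0], [0, 0, 0], [0, 0, 0], [0, 0, 0], [0, 0, 0], [0, 0, 0], [0, 0, 0], [0, 0, 0], [0, 0, 0], [0, 0, 0], [0, 0, 0], [0, 0, 0]], fingers=[0.3, 0.3, 0.3, 0.3, 0.3, 0.3, 0.3, 0.3, 0.3, 0.3, 0.3, 0.3])

```text
clock: 41.43
position: [0.4687, -0.3464, 0.1348]
tool_rot: [[-0.999, 0.038, -0.0], [0.038, 0.999, -0.0], [0.0, -0.0, -1.0]]
contact_force: [-0.1, 0.5, -1.8]
finger_gap: 0.034
finger_force: 34.9
```

```bash
python3 - <<'E'
from h import *
s=monitor.state();print(s["position"],s["tool_rot"][:,2],s["joint_vel"].round(3))
a=np.load("top2.npy").astype(int);b=cams.snapshot("top").astype(int)
d=(abs(a-b).sum(2)>60)
# rows ahead of the gripper: nose footprint
for v in range(188,232,4): 
    u=np.where(d[v,360:440])[0]+360; print(v,(u.min(),u.max()) if len(u) else None)
R=np.array([[.9993,.0384,0],[-.0384,.9993,0],[0,0,1]]);o=s["position"]-[0,0,.0126]
print(px("top",o+(R@np.array([[.091,.022,-.016],[.091,-.022,-.016],[.061,.022,.015],[.061,-.022,.015]]).T).T))
E
```

```text
[ 0.46874334 -0.34639276  0.13483408] [-2.32336585e-05 -3.48778081e-06 -1.00000000e+00] [-0.179 -0.03  -0.018 -0.025  0.061 -0.016]
188 None
192 None
196 None
200 None
204 None
208 None
212 (np.int64(377), np.int64(405))
216 (np.int64(372), np.int64(418))
220 (np.int64(367), np.int64(420))
224 (np.int64(364), np.int64(422))
228 (np.int64(363), np.int64(423))
[[394.82502328 212.94736947]
 [413.3822436  213.88276167]
 [400.0720108  225.06312962]
 [419.3981282  226.03493501]]
```

>>> apply_moves(delta_pos=[[0, 0, 20], [7.9, 36, 0], [7.9, 36, 0], [7.9, 36, 0], [7.9, 36, 0], [7.9, 36, 0], [7.9, 36, 0], [7.9, 36, 0], [7.9, 36, 0], [7.9, 36, 0], [7.9, 36, 0], [7.9, 36, 0]], rot=[[0, 0, 0], [0, 0, 0.0103], [0, 0, 0.0103], [0, 0, 0.0103], [0, 0, 0.0103], [0, 0, 0.0103], [0, 0, 0.0103], [0, 0, 0.0103], [0, 0, 0.0103], [0, 0, 0.0103], [0, 0, 0.0103], [0, 0, 0.0103]], fingers=[0.3, 0.3, 0.3, 0.3, 0.3, 0.3, 0.3, 0.3, 0.3, 0.3, 0.3, 0.3])

```text
clock: 42.48
position: [0.5558, 0.0515, 0.155]
tool_rot: [[-0.997, -0.075, 0.0], [-0.075, 0.997, -0.0], [-0.0, -0.0, -1.0]]
contact_force: [1.8, -0.4, -1.7]
finger_gap: 0.0335
finger_force: 34.9
```

>>> apply_moves(delta_pos=[[7.9, 36, 0], [7.9, 36, 0], [7.9, 36, 0], [7.9, 36, 0], [7.9, 36, 0], [7.9, 36, 0], [7.9, 36, 0], [7.9, 37.4, 0], [0, 0, 0], [0, 0, 0], [0, 0, 0]], rot=[[0, 0, 0.0103], [0, 0, 0.0103], [0, 0, 0.0103], [0, 0, 0.0103], [0, 0, 0.0103], [0, 0, 0.0103], [0, 0, 0.0103], [0, 0, 0.0103], [0, 0, 0], [0, 0, 0], [0, 0, 0]], fingers=[0.3, 0.3, 0.3, 0.3, 0.3, 0.3, 0.3, 0.3, 0.3, 0.3, 0.3])

```text
clock: 43.4
position: [0.6184, 0.3388, 0.1542]
tool_rot: [[-0.988, -0.158, -0.001], [-0.158, 0.988, -0.001], [0.001, -0.001, -1.0]]
contact_force: [-0.3, -1.2, -2.5]
finger_gap: 0.0336
finger_force: 34.9
```

>>> apply_moves(delta_pos=[[0, 0, -30], [0, 0, -35], [0, 0, -20], [0, 0, -10], [0, 0, 0], [0, 0, 0]], rot=[[0, 0, 0], [0, 0, 0], [0, 0, 0], [0, 0, 0], [0, 0, 0], [0, 0, 0]], fingers=[0.3, 0.3, 0.3, 0.3, 0.3, 0.3])

```text
clock: 43.9
position: [0.6194, 0.338, 0.0605]
tool_rot: [[-0.988, -0.155, 0.0], [-0.155, 0.988, -0.0], [-0.0, -0.0, -1.0]]
contact_force: [0.1, -0.7, -0.9]
finger_gap: 0.0337
finger_force: 34.9
```

>>> apply_moves(delta_pos=[[-0.5, 0.7, -8], [0, 0, -4], [0, 0, -2], [0, 0, -1], [0, 0, 0], [0, 0, 0]], rot=[[0, 0, 0], [0, 0, 0], [0, 0, 0], [0, 0, 0], [0, 0, 0], [0, 0, 0]], fingers=[0.3, 0.3, 0.3, 0.3, 0.3, 0.3])

```text
clock: 44.4
position: [0.6185, 0.3399, 0.0452]
tool_rot: [[-0.988, -0.157, 0.0], [-0.157, 0.988, 0.0], [-0.0, 0.0, -1.0]]
contact_force: [-0.1, 0.2, -2.1]
finger_gap: 0.0337
finger_force: 34.9
```

Lower the last 0.7 mm, release and retreat.

>>> apply_moves(delta_pos=[[0, -0.5, -0.8], [0, 0, 0], [0, 0, 0], [0, 0, 0], [0, 0, 0], [0, 0, 20], [0, 0, 40], [0, 0, 40], [-10, -30, 30], [-10, -40, 0], [-10, -40, 0], [-10, -40, 0]], rot=[[0, 0, 0], [0, 0, 0], [0, 0, 0], [0, 0, 0], [0, 0, 0], [0, 0, 0], [0, 0, 0], [0, 0, 0], [0, 0, 0], [0, 0, 0], [0, 0, 0], [0, 0, 0]], fingers=[0.3, 0.4, 0.5, 0.6, 0.7, 0.7, 0.7, 0.7, 0.7, 0.7, 0.7, 0.7])

```text
clock: 45.4
position: [0.5784, 0.1895, 0.1738]
tool_rot: [[-0.987, -0.158, 0.002], [-0.158, 0.987, 0.0], [-0.002, -0.0, -1.0]]
contact_force: [0.5, -1.1, -0.1]
finger_gap: 0.0651
finger_force: 0.0
```

```bash
python3 - <<'E'
from h import *
a=np.load("top.npy").astype(int);b=cams.snapshot("top").astype(int)
d=(abs(a-b).sum(2)>70).astype(np.uint8)
k,l,st,c=cv2.connectedComponentsWithStats(d)
print([(c[i].round().tolist(),st[i].tolist()) for i in range(1,k) if st[i,4]>15]);print(blobs("top",b.astype(np.uint8)))
for n,A in(("0",a),("1",b)):  # dark reader / white patch centroid
    g=A[150:218,100:138].sum(2);y,x=np.where(g<110);print(n,x.mean()+100,y.mean()+150,len(x)); y,x=np.where(A[195:212,112:128].sum(2)>480);print(x.mean()+112,y.mean()+195)
E
```

```text
[([256.0, 191.0], [0, 0, 512, 384, 158073]), ([21.0, 1.0], [12, 0, 19, 3, 43]), ([376.0, 90.0], [373, 84, 6, 12, 29]), ([410.0, 104.0], [374, 84, 73, 43, 737]), ([444.0, 111.0], [439, 108, 9, 7, 32]), ([193.0, 125.0], [189, 122, 9, 7, 43]), ([444.0, 131.0], [443, 125, 4, 12, 22]), ([2.0, 179.0], [0, 170, 6, 20, 88]), ([506.0, 238.0], [499, 191, 13, 103, 423]), ([0.0, 209.0], [0, 201, 2, 20, 29]), ([14.0, 375.0], [9, 359, 13, 25, 146])]
[([393.6, 231.0], 627), ([357.5, 248.6], 1040), ([420.3, 270.2], 551)]
0 124.69778296382731 188.23337222870478 857
121.5 204.83333333333334
1 115.79226069246435 203.25661914460284 491
nan nan<stdin>:7: RuntimeWarning: Mean of empty slice.
  ret = ret.dtype.type(ret / rcount)
```

>>> apply_moves(delta_pos=[[-20, -35, 5], [-20, -35, 5], [-20, -35, 5], [-20, -35, 5], [-10, -20, 5], [0, 0, 0], [0, 0, 0]], rot=[[0, 0, 0], [0, 0, 0], [0, 0, 0], [0, 0, 0], [0, 0, 0], [0, 0, 0], [0, 0, 0]], fingers=[0.7, 0.7, 0.7, 0.7, 0.7, 0.7, 0.7])

```text
clock: 46.03
position: [0.489, 0.0297, 0.1985]
tool_rot: [[-0.988, -0.154, 0.002], [-0.154, 0.988, 0.0], [-0.002, -0.0, -1.0]]
contact_force: [0.5, -0.2, 0.3]
finger_gap: 0.0656
finger_force: 0.0
```

```bash
python3 - <<'E'
from h import *
a=np.load("top.npy");b=cams.snapshot("top");a2=np.load("top2.npy")
print(a.mean((0,1)),a2.mean((0,1)),b.mean((0,1)))
e=lambda i:cv2.GaussianBlur(cv2.Canny(i,60,150).astype(np.float32),(0,0),1.2)
A,B=e(a),e(b)
for n,(u0,v0,u1,v1) in dict(reader=(100,150,145,222),gauge=(84,240,156,288),sponge=(165,203,190,236),mug=(150,105,205,155),deter=(208,98,242,145),bowl=(262,108,302,146),jar=(320,148,352,180)).items():
    t=A[v0:v1,u0:u1];r=cv2.matchTemplate(B[v0-8:v1+8,u0-8:u1+8],t,cv2.TM_CCOEFF_NORMED);_,m,_,p=cv2.minMaxLoc(r);print(n,round(m,2),p[0]-8,p[1]-8)
E
```

```text
[126.20536296 128.79082743 115.12517802] [123.8757782  126.50505575 114.468455  ] [135.21554565 138.83692424 125.87810262]
reader 0.94 0 0
gauge 0.8 0 0
sponge 0.33 0 0
mug 0.99 0 0
deter 0.99 0 0
bowl 0.98 0 0
jar 0.99 0 0
```

```bash
python3 - <<'E'
from h import *
for i in(np.load("top.npy"),np.load("top2.npy"),cams.snapshot("top")):
    h=cv2.cvtColor(i,cv2.COLOR_RGB2HSV);m=(abs(h[...,0].astype(int)-30)<8)&(h[...,1]>150);m[:,300:]=0;y,x=np.where(m);print(x.mean(),y.mean(),len(x))
i=cams.snapshot("side");h=cv2.cvtColor(i,cv2.COLOR_RGB2HSV);m=(abs(h[...,0].astype(int)-30)<6)&(h[...,1]>180);m[:140]=0;y,x=np.where(m);print(x.mean(),y.mean(),len(x),monitor.state()["joint_vel"].round(2))
E
```

```text
175.76190476190476 219.32539682539684 252
174.05992509363296 218.49812734082397 267
171.98958333333334 216.05208333333334 96
208.28358208955223 163.1044776119403 67 [ 0.59  0.4  -0.03 -0.21  0.12 -0.31]
```

>>> apply_moves(delta_pos=[[-10, -40, 5], [-10, -40, 5], [-10, -40, 5], [-10, -40, 5], [0, 0, 0], [0, 0, 0], [0, 0, 0]], rot=[[0, 0, 0], [0, 0, 0], [0, 0, 0], [0, 0, 0], [0, 0, 0], [0, 0, 0], [0, 0, 0]], fingers=[0.7, 0.7, 0.7, 0.7, 0.7, 0.7, 0.7])

```text
clock: 46.77
position: [0.4492, -0.1285, 0.2172]
tool_rot: [[-0.988, -0.157, -0.001], [-0.157, 0.988, 0.001], [0.0, 0.001, -1.0]]
contact_force: [0.4, 0.5, 0.1]
finger_gap: 0.0652
finger_force: 0.0
```

```bash
python3 - <<'E'
from h import *
for i in(np.load("top.npy"),cams.snapshot("top")):
    h=cv2.cvtColor(i,cv2.COLOR_RGB2HSV);m=(abs(h[...,0].astype(int)-30)<8)&(h[...,1]>150);m[:,300:]=0;y,x=np.where(m);print(x.mean(),y.mean(),len(x),x.min(),x.max(),y.min(),y.max())
from plant import order
if len(x)>225: print(order.sign_off())
E
```

```text
175.76190476190476 219.32539682539684 252 169 182 209 230
175.8188976377953 219.4251968503937 254 169 183 209 230
the job is handed in; nothing more can be done
None
```

I measured the three finds present (roof tile, brick end, floor tile) from longest to shortest, put the gauge back on its plate, and laid the finds flat and apart in the tray. I then held the reader on the label for about 3 s, put it back on its rest, and handed the job in at about 47 s. The image checks showed none of the other counter items had moved.

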